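# Press a bearing home with the bench screw press

## Task

Fit the loose crank onto the square end of the press screw, dropping it fully down over the square, and wind it clockwise until you feel the bearing bottom in the gearbox cover, fully home, without overloading it. Then wind the screw back about one turn to free the cover, and let go, leaving the crank on the screw; leave the other things on the bench where they are.

Things in the scene. Friction and masses are not known exactly. Their poses are not given: they have to be found in the camera images.
- press: blue bench screw press bolted to the bench: base 200 x 250 x 22, two columns (28 thick, 170 apart along its y), crosshead 58 x 222 with its top 185 above the bench, nuts on it up to 192; the upright screw passes through its middle. Origin: on the bench below the screw axis, z up (sizes in mm)
- ram: steel pressing disc, 54 diameter, 24 high with its neck, on the lower end of the screw (it does not turn with it). Origin: centre of its lower face, on the screw axis. It pushes the bearing's outer race and lands on the boss rim when the bearing is flush. It sinks 7 per clockwise turn of the screw (seen from above), 26.5 at most; turning back raises it (sizes in mm)
- square_seat (a point): point on the screw axis on top of its 36 diameter collar, 137 above the disc's face: the crank's underside rests here when fully down. On the collar stands the 14 x 14 square end, 20 tall, then its chamfer. This point sinks with the screw but does not turn: the angle of the square is NOT measured and differs each time; it is seen or felt for (sizes in mm)
- nose_tip (a point): top of the screw, 26.5 above square_seat: above the 20 tall square come a 2.5 tall chamfer (14 to 10.8 wide) and a 4 tall coned nose (10 to 6 diameter), which enters the crank's socket at any angle. The screw turns stiffly (0.25 N m): a crank resting lightly on the square can be turned without turning the screw (sizes in mm)
- crank: removable crank, steel boss, aluminium arm, 0.3 to 0.5 kg, lying flat, handle up. Origin: centre of the square socket's mouth on its underside, z up, x along the arm to the handle. Boss 30 x 30, 40 high, at the origin, sides along x and y; arm 22 wide, 8 thick. Socket 15.5 wide, 32 deep, sides along x and y: fits the square in four positions, each within about 0.1 rad (sizes in mm)
- boss_top (a point): centre of the flat top of the crank's boss, 40 above its origin. Set on the screw with the square out of line, the crank stops on the chamfer with its underside 20 to 22.5 above square_seat; leaned on lightly and turned into line it drops and goes down the rest (sizes in mm)
- handle_mid (a point): middle of the crank's red upright handle: 24 diameter, axis 68 from the crank's origin along its x, from 12 to 76 above the underside; spins freely on its pin. Resistance along its path: about 3 N turning free, 3 to 5 N read after each short stroke while the bearing moves; once home it climbs about 2 N per 0.1 rad: 7 N is firmly home, over 11 N (700 N from the disc) damages it (sizes in mm)
- cover: aluminium gearbox cover, 125 x 108 and four lugs, lying on the press base under the pressing disc, bearing boss up. Origin: centre of its underside (sizes in mm)
- boss_rim (a point): centre of the upper rim of the cover's bearing boss (58 diameter), 40 above the cover's underside (sizes in mm)
- bearing: ball bearing, 40 diameter, 12 high, started in the boss. Origin: centre of its underside. Its top stands 8 to 10 above the boss rim at first; fully home it is flush. (sizes in mm)
- impact_driver: a grey and blue cordless impact driver lying on its side, about 220 x 250 x 65; not part of the job. Origin: centre of its underside (sizes in mm)
- clutch_plate: a brown clutch friction plate, 110 diameter, 9 thick, lying flat; not part of the job. Origin: centre of its underside (sizes in mm)
- gear: a dark steel gear, 76 diameter, 18 high, lying flat; not part of the job. Origin: centre of its underside (sizes in mm)
- spanner: a steel spanner, 180 long, lying flat; not part of the job. Origin: centre of its underside (sizes in mm)
- socket_a: a steel wrench socket, 28 diameter, 38 high, standing; not part of the job. Origin: centre of its underside (sizes in mm)
- socket_b: a steel wrench socket, 22 diameter, 30 high, standing; not part of the job. Origin: centre of its underside (sizes in mm)
- old_bearing: a worn ball bearing, 40 diameter, 12 high, lying flat on the bench; not part of the job. Origin: centre of its underside (sizes in mm)
- oil_tin: a red oil tin, 70 diameter, 130 high, standing; not part of the job. Origin: centre of its underside (sizes in mm)

How it is judged:
On the way, in this order (a step that is already met when the one before it is completed fails the run):
1. the crank is fully down on the square end of the screw (horizontal distance between crank and square_seat below 0.004 m and z of crank in the frame of square_seat below 0.003 m and angle between crank's own z axis and vertical below 0.07 rad), for 0.2 s.
2. the bearing is pressed fully home (its top within 0.4 mm of the boss rim) (z of bearing in the frame of boss_rim below -0.0116 m), for 0.1 s.
At the end, for the whole second after the job is handed in: The bearing is home (its top within 0.4 mm of flush with the boss rim), the disc is at least 2.5 mm clear above it, the cover lies flat on the press, and the crank sits on the screw's square (underside within 3 mm of the collar, upright within 0.07 rad), at rest and released (all of step 1 and z of bearing in the frame of boss_rim below -0.0116 m and z of ram in the frame of bearing above 0.0145 m and linear speed of crank below 0.02 m/s and angle between cover's own z axis and vertical below 0.05 rad); the robot touches nothing.
It fails at once if the bearing and cover are overloaded (more than 700 N from the pressing disc) (contact force between ram and cover above 700 N).
It fails at once if another thing on the bench is shifted by more than 30 mm (distance of any of impact_driver, clutch_plate, gear, spanner, socket_a, socket_b, old_bearing, oil_tin from where it was at the start of the episode above 0.03 m).
It also fails if it takes over 72 s, if anything falls off the work surface, if the arm or the gripper's body presses on something with over 40 N, if the wrist force passes 120 N, or if a joint passes its speed limit or range.

## Robot

A 6-joint arm with a two-finger parallel gripper is mounted at the origin on the work surface. World frame = base frame: x ahead of the robot, y to its left, z up, the work surface at z = 0. Lengths are in m, angles in rad, forces in N, time in s.
With the tool pointing down it reaches from about 0.35 to 0.975 m from the base axis. Payload 4.9 kg.
Tool frame: the origin (TCP) lies at the very end of the fingers, on their centre line; the grasp point (between the pads) lies 19 mm behind it; z points along the fingers, y is the line along which they close (so a half turn about z gives the same grasp; the last joint's range is limited). The gripper opens to 85 mm and grips with 20 to 120 N. Pads are 22 mm wide; open, the fingers measure 114 mm over their backs; the gripper's body (76 mm by 85 mm) begins 54 mm behind the grasp point. The pads swing forward as they close: fully open they stand 13 mm farther back than shut.
Start: joints at [-1.388, 0.053, 1.613, -0, 1.476, -0.119], TCP at [0.186, -0.597, 0.231] pointing down, gripper open.
Joint ranges: [-3.01, 3.01], [-1.01, 2.22], [0.06, 2.58], [-1.02, 4.17], [0.09, 2.62], [-3.14, 3.14]. Speed limits (rad/s): [2.57, 2.57, 3.14, 3.14, 3.14, 3.14].

## Interface

Orientations are given as a unit quaternion [x, y, z, w].
In Python, from bench import telemetry, cams, r gives the robot as it stands. The module is installed in compiled form; this text tells all that it offers.
- The arm moves only by the shell command python3 -m jog 'ROWS' [FORCE]. ROWS is JSON, a list of rows, each an object of numbers: "jaw": the finger opening in mm, from 0 to 85.4; "x", "y", "z": the shift along the tool's x, y, z scaled (see below); "turn": the turn about the tool's z scaled (see below). A call has exactly 5 rows; each row is the pose to reach, as a shift and turn from the pose commanded when the call began, along the tool's axes at that moment, turning the shorter way round; what a row does not reach only later rows make up. The controller multiplies each number of a shift by 0.15 m and each number of a turn by 360 degrees. A row lasts 1/12 s, in which the tool goes at most 41.7 mm and 7.16 degrees, less where a joint would pass 70% of its speed; a pose out of reach is approached as far as the arm can. A call with a number of a shift or a turn outside -1 to 1 is refused whole. A call with a gripper value outside its range is refused whole. The fingers move at their own pace and stop on an object; FORCE is the grip in N (left out, the last holds). Time passes only in rows, so rows that repeat a pose let the fingers close, or fill a call up. It gives the time, the measured TCP pose, the force, the opening and the grip force at its end, in the units of the state.
- telemetry.observe(): the state, without advancing time (a new reading comes with each control period).
- cams.snapshot(name): name is "scene" or "top" or "wrist"; returns the picture (480x640x3 uint8, red, green, blue); there is no depth.
- cams.camera_info(name): a dict with "vertical_fov" (degrees; the focal length in pixels is half the picture's height over the tangent of half this angle, whatever the lens; pixels are square), "cx", "cy" (the principal point, pixels), "position" and "orientation" of the camera in the world; the wrist camera has in their place "T_tool_cam" (4x4, takes a point from camera to tool coordinates, whose origin is the TCP and whose axes are the flange's). Camera axes: x right, y up, looking along -z (the intrinsics and any distortion apply to the point x, -y, -z); pixel columns grow to the right and rows downward; lengths in m; the calibration is good to about 2 mm. A picture is of the moment at which its call begins: read the wrist's pose just before it. camera_info takes no time and is no camera call.
- r.sign_off(): hands the job in; it is judged then, once.
The state is a dict: "time_s": time; "joint_pos": joint angles; "qvel": joint speeds; "joint_efforts": joint torques, N m; "position": TCP position; "ee_rot": TCP orientation; "wrist_force": force on the tool from outside, world axes, zero at the start; "ft_torque": the same for the moment, N m; "opening": finger opening in m; "grip_force": force on a finger pad.
Only numpy, scipy, OpenCV 4.12 (cv2) and the standard library are available. Lean on these libraries where they do the work, as an engineer would, in place of code of your own. Each camera call takes 0.05 s, during which the arm holds its last target. There are 200 camera calls.

## Working session

There is one attempt and no reset: what is moved stays moved. The work goes in short steps, Python scripts to look and compute and a shell command to move; the robot and the scene stay as the last step left them, time stands still between calls to the robot, and variables do not carry over. Pictures are saved under pics/ and viewed, at most 10 in all, crops included, and the job is handed in when it is done.

```bash
mkdir -p pics; cat > h.py <<'E'
import numpy as np, cv2
from scipy.spatial.transform import Rotation as R
from bench import telemetry, cams, r
def save(n,f):
    im=cams.snapshot(n); cv2.imwrite('pics/'+f+'.png',im[:,:,::-1]); return im
E
python3 - <<'E'
from h import *
s=telemetry.observe(); print(s)
for n in ('scene','top','wrist'):
    save(n,n+'0'); print(n,cams.camera_info(n))
E
```

```text
{'time_s': 0.0, 'joint_pos': array([-1.38799443e+00,  5.33402391e-02,  1.61427741e+00,  2.17564523e-06,
        1.47599034e+00, -1.18997096e-01]), 'qvel': array([ 0.00142686,  0.00041285, -0.00011851,  0.00079522, -0.00143479,
       -0.00112935]), 'joint_efforts': array([-1.13600130e-03, -3.93684232e+01, -3.70175028e+01, -2.46050768e-04,
        7.02219957e-03, -6.47189822e-07]), 'position': array([ 0.18566446, -0.59614412,  0.23008323]), 'ee_rot': array([ 9.88635773e-01,  1.50327287e-01, -3.10593136e-05, -1.00719049e-03]), 'wrist_force': array([-0.09131325,  0.72697758, -0.34707608]), 'ft_torque': array([-0.01117235,  0.04259729,  0.02285062]), 'grip_force': 0.0, 'opening': 0.08534813987188639}
scene {'vertical_fov': 54.048845628696164, 'cx': 318.9914815162917, 'cy': 246.20397250305916, 'position': array([ 0.96892054, -0.65667651,  0.88402361]), 'orientation': array([0.38480431, 0.11194515, 0.26107907, 0.87819795])}
top {'vertical_fov': 42.48835862007222, 'cx': 314.68270671629136, 'cy': 237.6564811523082, 'position': array([0.3772891 , 0.02970369, 1.45389926]), 'orientation': array([-0.0413119 ,  0.04946811,  0.70956773, -0.7016836 ])}
wrist {'vertical_fov': 67.77590826371963, 'cx': 310.49695789540726, 'cy': 242.78887990842827, 'T_tool_cam': array([[ 2.36769512e-04,  9.51104227e-01,  3.08870027e-01,
         7.98427736e-02],
       [ 9.99999112e-01, -6.30344368e-04,  1.17445482e-03,
         5.16245215e-04],
       [ 1.31172342e-03,  3.08869474e-01, -9.51103531e-01,
        -1.40943464e-01],
       [ 0.00000000e+00,  0.00000000e+00,  0.00000000e+00,
         1.00000000e+00]])}
```

View pics/top0.png

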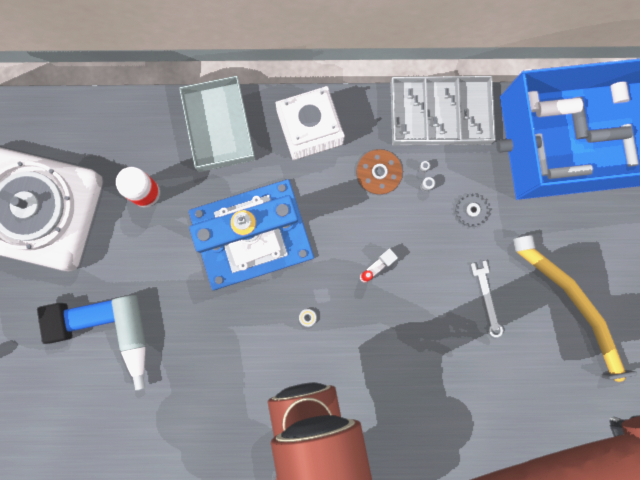

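View pics/scene0.png

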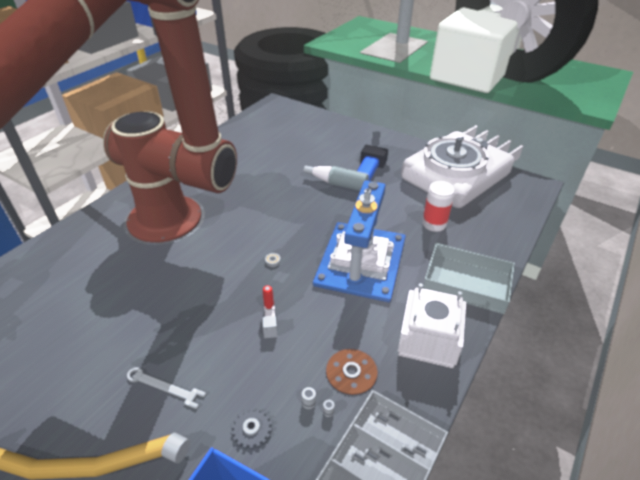

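The top view shows the crank with its red handle at (367,276) and its boss at (388,258). The press screw tip is at about (243,218). In the scene view the handle is at (268,297), the boss at (269,320) and the screw tip at (367,195). I'll enlarge these areas and triangulate them.

```bash
cat >> h.py <<'E'
def ray(n,u,v,s=None):
    c=cams.camera_info(n); f=240/np.tan(np.radians(c['vertical_fov'])/2)
    d=np.array([(u-c['cx'])/f,-(v-c['cy'])/f,-1.])
    if n=='wrist':
        T=c['T_tool_cam']; Rt=R.from_quat(s['ee_rot']).as_matrix()
        return s['position']+Rt@T[:3,3], Rt@T[:3,:3]@d
    return c['position'], R.from_quat(c['orientation']).apply(d)
def plane(o,d,z): return o+d*(z-o[2])/d[2]
def tri(a,b):
    A=[];y=[]
    for o,d in (a,b):
        d=d/np.linalg.norm(d);P=np.eye(3)-np.outer(d,d);A.append(P);y.append(P@o)
    A=np.vstack(A);y=np.hstack(y);p=np.linalg.lstsq(A,y,rcond=None)[0]
    return p,np.linalg.norm(A@p-y)
def proj(n,p,s=None):
    c=cams.camera_info(n); f=240/np.tan(np.radians(c['vertical_fov'])/2)
    if n=='wrist':
        T=c['T_tool_cam']; q=R.from_quat(s['ee_rot']).inv().apply(p-s['position']); q=T[:3,:3].T@(q-T[:3,3])
    else: q=R.from_quat(c['orientation']).inv().apply(p-c['position'])
    return c['cx']+f*q[0]/-q[2], c['cy']-f*q[1]/-q[2]
E
python3 - <<'E'
from h import *
t=cv2.imread('pics/top0.png');s=cv2.imread('pics/scene0.png')
a=[cv2.resize(i[y:y+60,x:x+80],(400,300),interpolation=cv2.INTER_CUBIC) for i,x,y in ((t,340,235),(t,205,190),(s,230,280),(s,325,175))]
cv2.imwrite('pics/m.png',np.vstack([np.hstack(a[:2]),np.hstack(a[2:])]))
for nm,n,u,v in(('handle','top',367,276),):
    print(plane(*ray('top',367,276),.076),plane(*ray('top',388,258),.04),plane(*ray('top',243,218),.21))
print(tri(ray('top',243,219),ray('scene',367,193)))
print(tri(ray('top',366,276),ray('scene',268,288)))
E
```

```text
[ 0.46758478 -0.10317747  0.076     ] [ 0.51085593 -0.15599174  0.04      ] [0.57981585 0.15995079 0.21      ]
(array([0.57615471, 0.15891915, 0.22478564]), np.float64(0.0013091299500926407))
(array([ 0.46904117, -0.10086615,  0.06826483]), np.float64(0.0017361041949825761))
```

View pics/m.png

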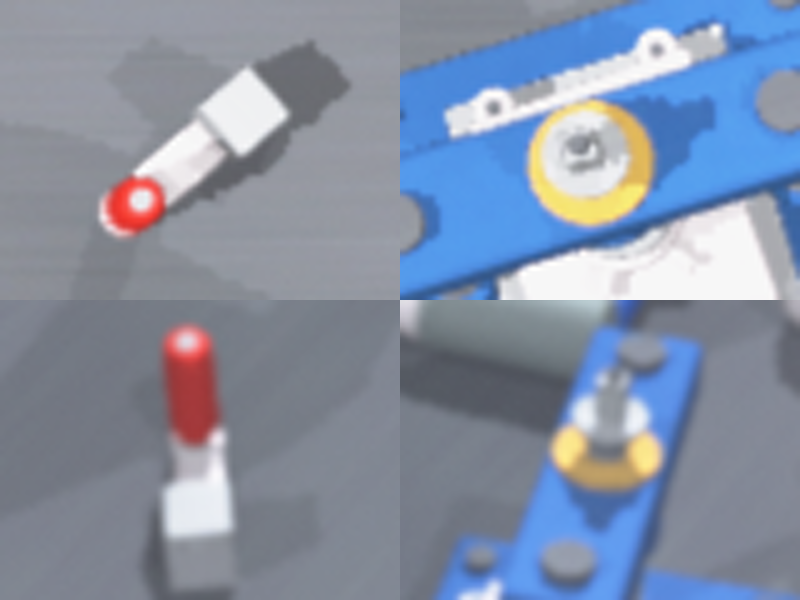

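The enlargement puts the boss top centre at (389.4,257) in top and (269.4,321) in scene. The handle top is at (368.2,275.4) and (267.4,288.4), and the nose top at (241.4,220) and (367.6,190).

```bash
python3 - <<'E'
from h import *
b=tri(ray('top',389.4,257),ray('scene',269.4,321)); h=tri(ray('top',368.2,275.4),ray('scene',267.4,288.4)); n=tri(ray('top',241.4,220),ray('scene',367.6,190))
print(b,h,n,sep='\n')
d=(h[0]-b[0])[:2]; print(np.linalg.norm(d), np.arctan2(d[1],d[0]))
s=telemetry.observe(); Rt=R.from_quat(s['ee_rot']).as_matrix(); print(Rt[:,0])
tgt=b[0]-np.array([0.055*d[0]/.068*0,0,0])
print('rel tool units', Rt.T@(b[0]-s['position'])/.15)
E
```

```text
(array([ 0.51440908, -0.15852048,  0.03835906]), np.float64(0.002104596237055047))
(array([ 0.47042125, -0.1052317 ,  0.07170046]), np.float64(0.0023282742795094377))
(array([0.57421172, 0.16215923, 0.23048868]), np.float64(0.0029265416265555305))
0.06909864782481116 2.260870767106403
[9.54801203e-01 2.97245060e-01 1.91775028e-04]
rel tool units [ 2.95966587 -2.1329471   1.28378771]
```

Every height matches the text: boss 38 mm (40), handle 72 mm (76), arm 69 mm (68), nose 230 mm (about 235). I'll set out towards the crank.

```bash
cat > go.py <<'E'
# prints the shift (units) and turn (units) to a target x y z [yaw of tool x, rad]
from h import *; import sys
a=[float(v) for v in sys.argv[1:]]; s=telemetry.observe(); Rt=R.from_quat(s['ee_rot']).as_matrix()
yaw=np.arctan2(Rt[1,0],Rt[0,0]); print('shift',np.round(Rt.T@(np.array(a[:3])-s['position'])/.15,4),'yaw',round(yaw,4),'j6',s['joint_pos'][5].round(3))
if len(a)>3:
    d=(yaw-a[3]+np.pi)%(2*np.pi)-np.pi; print('turn',round(d/2/np.pi,4))
print('t',s['time_s'],'F',s['wrist_force'].round(2),'T',s['ft_torque'].round(3),'pos',s['position'].round(4))
E
python3 -m jog '[{"jaw":60,"x":0.2,"y":-0.144,"z":0,"turn":-0.0195},{"jaw":60,"x":0.4,"y":-0.288,"z":0,"turn":-0.039},{"jaw":60,"x":0.6,"y":-0.432,"z":0,"turn":-0.0585},{"jaw":60,"x":0.8,"y":-0.576,"z":0,"turn":-0.078},{"jaw":60,"x":1.0,"y":-0.72,"z":0,"turn":-0.0975}]' 40; python3 go.py 0.514 -0.158 0.19 2.26
```

```text
time_s: 0.57
position: [0.2975, -0.4474, 0.2308]
ee_rot: [0.896, 0.444, 0.0, -0.0]
wrist_force: [0.9, -0.3, 0.5]
opening: 0.06
grip_force: 0.0
shift [ 2.4094 -0.0205  0.2732] yaw 0.9199 j6 -0.472
turn -0.2133
t 0.5667 F [ 0.86 -0.29  0.5 ] T [ 0.038 -0.016 -0.03 ] pos [ 0.2975 -0.4474  0.2308]
```

```bash
python3 -m jog '[{"jaw":60,"x":0.2,"y":0,"z":0,"turn":-0.0195},{"jaw":60,"x":0.4,"y":0,"z":0,"turn":-0.039},{"jaw":60,"x":0.6,"y":0,"z":0,"turn":-0.0585},{"jaw":60,"x":0.8,"y":0,"z":0,"turn":-0.078},{"jaw":60,"x":1.0,"y":0,"z":0,"turn":-0.0975}]' ; python3 go.py 0.514 -0.158 0.19 2.26
```

```text
time_s: 0.98
position: [0.389, -0.3287, 0.231]
ee_rot: [0.72, 0.694, 0.0, -0.0]
wrist_force: [0.5, -0.9, 0.8]
opening: 0.0598
grip_force: 0.0
shift [1.1688 0.7899 0.2736] yaw 1.533 j6 -0.81
turn -0.1157
t 0.9833 F [ 0.52 -0.85  0.75] T [-0.026 -0.022  0.002] pos [ 0.389  -0.3287  0.231 ]
```

```bash
python3 -m jog '[{"jaw":60,"x":0.2,"y":0.135,"z":0.05,"turn":-0.0195},{"jaw":60,"x":0.4,"y":0.27,"z":0.1,"turn":-0.039},{"jaw":60,"x":0.6,"y":0.4,"z":0.15,"turn":-0.0585},{"jaw":60,"x":0.8,"y":0.54,"z":0.2,"turn":-0.078},{"jaw":60,"x":1.0,"y":0.67,"z":0.27,"turn":-0.0975}]' ; python3 go.py 0.514 -0.158 0.19 2.26
```

```text
time_s: 1.4
position: [0.4965, -0.1832, 0.1909]
ee_rot: [0.478, 0.879, 0.0, 0.001]
wrist_force: [-0.1, -0.6, 0.8]
opening: 0.0599
grip_force: 0.0
shift [0.0774 0.1895 0.0062] yaw 2.1457 j6 -1.069
turn -0.0182
t 1.4 F [-0.14 -0.62  0.81] T [ 0.005 -0.019  0.039] pos [ 0.4965 -0.1832  0.1909]
```

```bash
python3 -m jog '[{"jaw":60,"x":0,"y":0,"z":0,"turn":0},{"jaw":60,"x":0,"y":0,"z":0,"turn":0},{"jaw":60,"x":0,"y":0,"z":0,"turn":0},{"jaw":60,"x":0,"y":0,"z":0,"turn":0},{"jaw":60,"x":0,"y":0,"z":0,"turn":0}]' >/dev/null; python3 go.py 0.514 -0.158 0.19 2.26
```

```text
shift [0.0895 0.2063 0.0089] yaw 2.1374 j6 -1.066
turn -0.0195
t 1.8167 F [ 0.95 -0.51  0.4 ] T [-0.015 -0.034 -0.025] pos [ 0.4951 -0.1859  0.1913]
```

```bash
python3 -m jog '[{"jaw":60,"x":0.09,"y":0.1,"z":0,"turn":-0.0195},{"jaw":60,"x":0.09,"y":0.206,"z":0,"turn":-0.0195},{"jaw":60,"x":0.09,"y":0.206,"z":0,"turn":-0.0195},{"jaw":60,"x":0.09,"y":0.206,"z":0,"turn":-0.0195},{"jaw":60,"x":0.09,"y":0.206,"z":0,"turn":-0.0195}]' >/dev/null; python3 go.py 0.514 -0.158 0.19 2.26
python3 - <<'E'
from h import *
s=telemetry.observe(); im=save('wrist','w1')
print(proj('wrist',np.array([.5144,-.1585,.04]),s),proj('wrist',np.array([.4704,-.1052,.076]),s))
E
```

```text
shift [-0.0031 -0.0002  0.0065] yaw 2.2607 j6 -1.126
turn 0.0001
t 2.2333 F [-0.24 -0.33 -0.42] T [-0.11   0.002 -0.038] pos [ 0.5137 -0.1576  0.191 ]
(np.float64(309.85108146248416), np.float64(226.08832969738958)) (np.float64(309.71156163232735), np.float64(143.12265625765954))
```

View pics/w1.png

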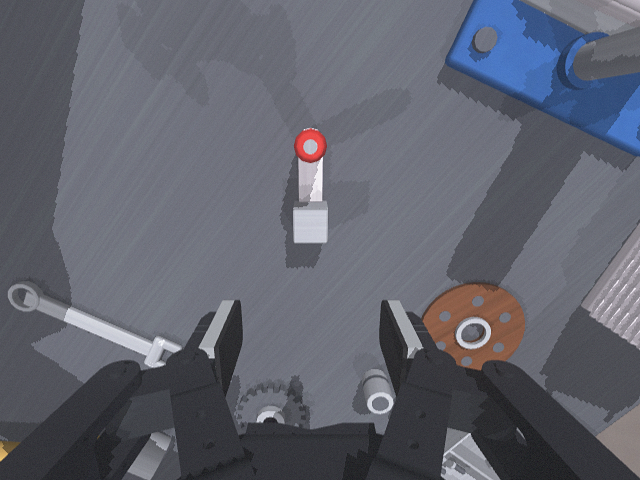

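The wrist view shows the boss at (310,224), 2 px from where I predicted it. The handle is at (311,146), so the crank's x axis lines up with the tool's x axis. I'll descend and grip.

```bash
python3 -m jog '[{"jaw":60,"z":0.2},{"jaw":60,"z":0.4},{"jaw":60,"z":0.6},{"jaw":60,"z":0.8},{"jaw":55,"z":1.0}]' >/dev/null; python3 go.py 0.514 -0.158 0.018 2.26
```

```text
shift [-3.2000e-03  2.0000e-04  1.1529e+00] yaw 2.2607 j6 -1.126
turn 0.0001
t 2.2833 F [0.64 0.47 0.27] T [-0.013  0.037 -0.018] pos [ 0.5137 -0.1576  0.1909]invalid input at $[0]: expected keys jaw, x, y, z, turn
```

```bash
python3 -m jog '[{"jaw":50,"z":0.15},{"jaw":0,"z":0.15},{"jaw":0,"z":0.15},{"jaw":0,"z":0.15},{"jaw":0,"z":0.15}]' 60; python3 go.py 0.514 -0.158 0.018 2.26
```

```text
shift [-3.2000e-03  2.0000e-04  1.1529e+00] yaw 2.2607 j6 -1.126
turn 0.0001
t 2.2833 F [0.64 0.47 0.27] T [-0.013  0.037 -0.018] pos [ 0.5137 -0.1576  0.1909]invalid input at $[0]: expected keys jaw, x, y, z, turn
```

All the keys are required in each row.

```bash
python3 -m jog '[{"jaw":60,"x":0,"y":0,"turn":0,"z":0.2},{"jaw":60,"x":0,"y":0,"turn":0,"z":0.4},{"jaw":60,"x":0,"y":0,"turn":0,"z":0.6},{"jaw":60,"x":0,"y":0,"turn":0,"z":0.8},{"jaw":55,"x":0,"y":0,"turn":0,"z":1.0}]' ; python3 go.py 0.514 -0.158 0.018 2.26
```

```text
time_s: 2.7
position: [0.5137, -0.1575, 0.0398]
ee_rot: [0.426, 0.905, -0.0, 0.0]
wrist_force: [1.0, 0.2, 0.1]
opening: 0.0549
grip_force: 0.0
shift [-0.0037 -0.001   0.1453] yaw 2.2608 j6 -1.126
turn 0.0001
t 2.7 F [0.97 0.16 0.06] T [-0.004 -0.017 -0.033] pos [ 0.5137 -0.1575  0.0398]
```

```bash
python3 -m jog '[{"jaw":50,"x":0,"y":0,"turn":0,"z":0.15},{"jaw":0,"x":0,"y":0,"turn":0,"z":0.15},{"jaw":0,"x":0,"y":0,"turn":0,"z":0.15},{"jaw":0,"x":0,"y":0,"turn":0,"z":0.15},{"jaw":0,"x":0,"y":0,"turn":0,"z":0.15}]' 60; python3 go.py 0.514 -0.158 0.018 2.26
```

```text
time_s: 3.12
position: [0.5151, -0.1574, 0.02]
ee_rot: [0.426, 0.905, -0.0, 0.001]
wrist_force: [0.1, -0.0, -4.4]
opening: 0.0289
grip_force: 62.8
shift [ 0.0019 -0.0082  0.0133] yaw 2.2618 j6 -1.126
turn 0.0003
t 3.1167 F [ 0.09 -0.04 -4.37] T [-0.041 -0.047  0.004] pos [ 0.5151 -0.1574  0.02  ]
```

The crank is gripped, and the 29 mm opening matches the 30 mm boss. I'll lift it and pre-rotate it counter-clockwise, which leaves more wrist range for winding.

```bash
python3 -m jog '[{"jaw":0,"x":0,"y":0,"turn":0,"z":-0.15},{"jaw":0,"x":0,"y":0,"turn":0,"z":-0.35},{"jaw":0,"x":0,"y":0,"turn":-0.019,"z":-0.6},{"jaw":0,"x":0,"y":0,"turn":-0.038,"z":-0.8},{"jaw":0,"x":0,"y":0,"turn":-0.057,"z":-1.0}]' ; python3 go.py 0.574 0.06 0.3 4.4
```

```text
time_s: 3.53
position: [0.5146, -0.157, 0.1719]
ee_rot: [0.255, 0.967, -0.0, 0.002]
wrist_force: [1.0, 0.4, -4.1]
opening: 0.0291
grip_force: 63.0
shift [ 0.3653  1.4539 -0.8549] yaw 2.6262 j6 -1.49
turn -0.2823
t 3.5333 F [ 1.01  0.37 -4.1 ] T [-0.082 -0.08  -0.02 ] pos [ 0.5146 -0.157   0.1719]
```

```bash
python3 -m jog '[{"jaw":0,"x":0,"y":0,"turn":-0.019,"z":-0.2},{"jaw":0,"x":0,"y":0,"turn":-0.038,"z":-0.4},{"jaw":0,"x":0,"y":0,"turn":-0.057,"z":-0.6},{"jaw":0,"x":0,"y":0,"turn":-0.076,"z":-0.8},{"jaw":0,"x":0,"y":0,"turn":-0.095,"z":-0.89}]' ; python3 go.py 0.574 0.06 0.3 4.4
```

```text
time_s: 3.95
position: [0.5154, -0.1573, 0.3089]
ee_rot: [-0.041, 0.999, -0.002, 0.004]
wrist_force: [0.8, -0.2, -2.9]
opening: 0.0292
grip_force: 63.1
shift [-0.5068  1.4123  0.0566] yaw -3.06 j6 -2.087
turn -0.1873
t 3.95 F [ 0.84 -0.23 -2.86] T [-0.013 -0.14  -0.02 ] pos [ 0.5154 -0.1573  0.3089]
```

```bash
python3 -m jog '[{"jaw":0,"x":-0.08,"y":0.2,"turn":-0.012,"z":0},{"jaw":0,"x":-0.16,"y":0.4,"turn":-0.024,"z":0},{"jaw":0,"x":-0.24,"y":0.6,"turn":-0.036,"z":0},{"jaw":0,"x":-0.32,"y":0.8,"turn":-0.048,"z":0},{"jaw":0,"x":-0.4,"y":1.0,"turn":-0.06,"z":0}]' ; python3 go.py 0.574 0.06 0.3 4.4
```

```text
time_s: 4.37
position: [0.5628, -0.0012, 0.3035]
ee_rot: [-0.226, 0.974, -0.0, 0.001]
wrist_force: [0.4, 0.2, -4.3]
opening: 0.0287
grip_force: 62.9
shift [-0.2466  0.3334  0.0232] yaw -2.6856 j6 -2.161
turn -0.1277
t 4.3667 F [ 0.45  0.16 -4.33] T [-0.007 -0.065 -0.025] pos [ 0.5628 -0.0012  0.3035]
```

```bash
python3 -m jog '[{"jaw":0,"x":-0.08,"y":0.12,"turn":-0.019,"z":0},{"jaw":0,"x":-0.16,"y":0.22,"turn":-0.038,"z":0},{"jaw":0,"x":-0.246,"y":0.333,"turn":-0.057,"z":0},{"jaw":0,"x":-0.246,"y":0.333,"turn":-0.076,"z":0},{"jaw":0,"x":-0.246,"y":0.333,"turn":-0.076,"z":0}]' ; python3 go.py 0.574 0.06 0.3 4.4
python3 - <<'E'
from h import *
s=telemetry.observe(); im=save('wrist','w2'); print(s['position'],s['ee_rot'])
p=proj('wrist',np.array([.574,.162,.235]),s); print(p)
np.savez('w2.npz',**{k:s[k] for k in('position','ee_rot')})
E
```

```text
time_s: 4.78
position: [0.574, 0.0596, 0.3031]
ee_rot: [-0.45, 0.893, -0.0, 0.001]
wrist_force: [-0.4, 0.7, -3.5]
opening: 0.0287
grip_force: 62.9
shift [-0.0025  0.0016  0.0207] yaw -2.2076 j6 -2.53
turn -0.0516
t 4.7833 F [-0.39  0.69 -3.53] T [ 0.001 -0.025  0.051] pos [0.574  0.0596 0.3031]
[0.5739623  0.05955501 0.30309762] [-4.50225858e-01  8.92914267e-01 -4.61078771e-04  7.58740085e-04]
(np.float64(398.8812293565405), np.float64(370.1764553763661))
```

View pics/w2.png

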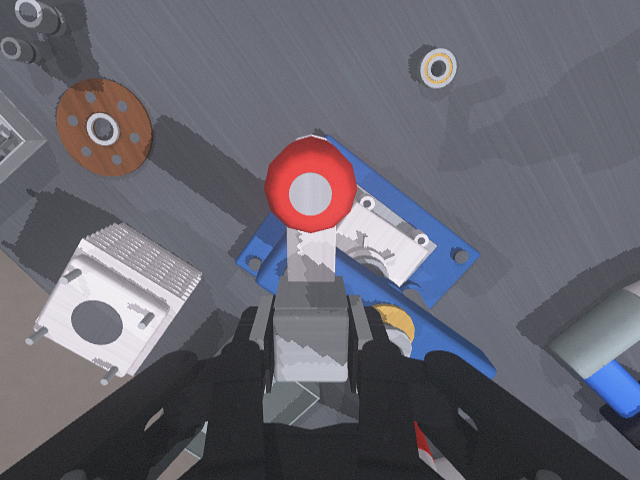

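The wrist view shows the screw half hidden by the right finger, with the yellow nut at (395,325). I'll move so the screw stands clear of the crank and take two views.

```bash
python3 -m jog '[{"jaw":0,"x":-0.2,"y":-0.15,"turn":0,"z":0},{"jaw":0,"x":-0.4,"y":-0.3,"turn":0,"z":0},{"jaw":0,"x":-0.5,"y":-0.4,"turn":0,"z":0},{"jaw":0,"x":-0.5,"y":-0.4,"turn":0,"z":0},{"jaw":0,"x":-0.5,"y":-0.4,"turn":0,"z":0}]' 
python3 - <<'E'
from h import *
s=telemetry.observe(); im=save('wrist','w3')
p=proj('wrist',np.array([.574,.162,.235]),s); print(s['position'],p)
np.savez('w3.npz',**{k:s[k] for k in('position','ee_rot')})
E
python3 -m jog '[{"jaw":0,"x":-0.2,"y":0,"turn":0,"z":0},{"jaw":0,"x":-0.4,"y":0,"turn":0,"z":0},{"jaw":0,"x":-0.4,"y":0,"turn":0,"z":0},{"jaw":0,"x":-0.4,"y":0,"turn":0,"z":0},{"jaw":0,"x":-0.4,"y":0,"turn":0,"z":0}]' 
python3 - <<'E'
from h import *
s=telemetry.observe(); im=save('wrist','w4')
q=proj('wrist',np.array([.574,.162,.235]),s); print(s['position'],q)
np.savez('w4.npz',**{k:s[k] for k in('position','ee_rot')})
a=np.load('w3.npz'); p=proj('wrist',np.array([.574,.162,.235]),a)
o=[]
for f,(u,v) in (('w3',p),('w4',q)):
    i=cv2.imread(f'pics/{f}.png'); x,y=int(u)-50,int(v)-60; print(f,x,y); o.append(cv2.resize(cv2.copyMakeBorder(i,100,100,100,100,0)[y+100:y+220,x+100:x+200],(400,480),interpolation=cv2.INTER_CUBIC))
cv2.imwrite('pics/m2.png',np.hstack(o))
E
```

```text
time_s: 5.25
position: [0.6674, 0.082, 0.3016]
ee_rot: [-0.447, 0.895, 0.0, -0.0]
wrist_force: [-0.6, -0.4, -3.7]
opening: 0.0291
grip_force: 62.9
[0.66735208 0.08195065 0.30155417] (np.float64(506.70428100033416), np.float64(272.1580226383125))
time_s: 5.72
position: [0.7021, 0.1302, 0.3023]
ee_rot: [-0.448, 0.894, -0.0, -0.0]
wrist_force: [-0.5, -0.2, -4.1]
opening: 0.0284
grip_force: 62.9
[0.70209271 0.13017637 0.30229073] (np.float64(521.7866315649105), np.float64(177.05693487478516))
w3 456 212
w4 471 117
```

View pics/m2.png

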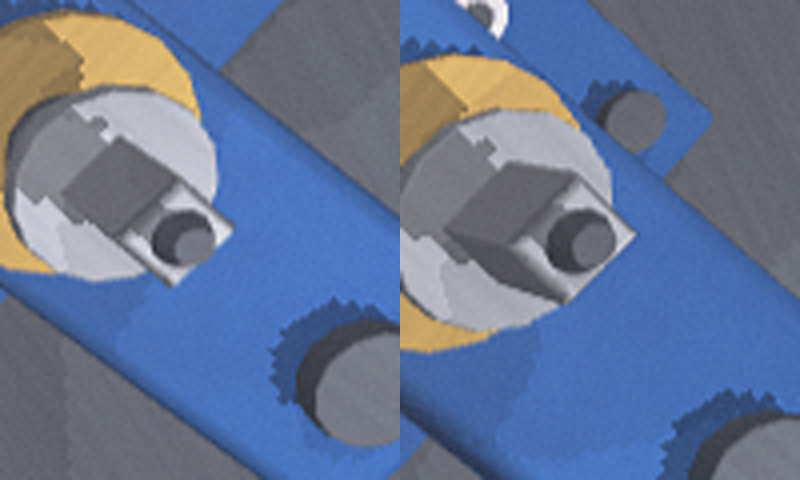

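Both crops show the nose tip, at (504.5,272.2) in w3 and (520,176.7) in w4. The square's upper corners are also visible.

```bash
python3 - <<'E'
from h import *
A=np.load('w3.npz');B=np.load('w4.npz')
t,e=tri(ray('wrist',504.5,272.2,A),ray('wrist',520,176.7,B)); print(t,e)
for S,x0,y0,C in((A,456,212,[(233,232),(173,287),(112,233)]),(B,471,117,[(236,235),(170,303),(105,235),(173,178)])):
    P=np.array([plane(*ray('wrist',x0+u/4,y0+v/4,S),t[2]-.0065) for u,v in C])[:,:2]
    D=np.diff(P,axis=0); print(P.mean(0),np.linalg.norm(D,axis=1)*1e3,np.degrees(np.arctan2(D[:,1],D[:,0]))%90)
    print('opp. corner mid',(P[0]+P[2])/2)
E
python3 go.py 0.574 0.162 0.3 4.4
```

```text
[0.57520925 0.16068309 0.23590722] 0.0001917622684996753
[0.57746436 0.16454154] [12.5976865  14.81974618] [13.16821824 13.25521185]
opp. corner mid [0.57598629 0.16165907]
[0.57550006 0.16142851] [12.92936981 15.28321114 11.96164947] [14.93012925 11.64391604  7.03918282]
opp. corner mid [0.57534471 0.1609622 ]
shift [0.3403 0.812  0.0159] yaw -2.2128 j6 -2.421
turn -0.0525
t 5.7667 F [-0.02  0.27 -3.98] T [ 0.062 -0.04   0.026] pos [0.7021 0.1299 0.3024]
```

```bash
python3 - <<'E'
from h import *
S=np.load('w2.npz'); Rt=R.from_quat(S['ee_rot']).as_matrix()
for u,v in((275,308),(349,308),(273,381),(349,381),(311,381),(311,308)): 
    print(u,v,(Rt.T@(plane(*ray('wrist',u,v,S),S['position'][2]+.020)-S['position'])*1e3).round(1))
for z in (.04,):
  S={'position':np.array([.5137,-.1576,.191]),'ee_rot':R.from_euler('z',2.2607).as_quat()}
  S['ee_rot']=(R.from_euler('z',2.2607)*R.from_euler('x',np.pi)).as_quat(); Rt=R.from_quat(S['ee_rot']).as_matrix()
  for u,v in((310.5,206),(310.5,243)): print((Rt.T@(plane(*ray('wrist',u,v,S),.04)-np.array([.5151,-.1574,.02]))*1e3).round(1))
E
```

```text
275 308 [ 13.6 -14.1 -20. ]
349 308 [ 13.6  13.9 -20. ]
273 381 [-19.6 -15.9 -20. ]
349 381 [-19.6  15.  -20. ]
311 381 [-19.6  -0.4 -20. ]
311 308 [ 13.6  -0.5 -20. ]
[ 16.9  -1.7 -20. ]
[-15.5  -1.7 -20. ]
```

```bash
python3 -m jog '[{"jaw":0,"x":0.07,"y":0.16,"turn":0.019,"z":0},{"jaw":0,"x":0.14,"y":0.32,"turn":0.038,"z":0},{"jaw":0,"x":0.21,"y":0.48,"turn":0.057,"z":0},{"jaw":0,"x":0.27,"y":0.64,"turn":0.076,"z":0},{"jaw":0,"x":0.34,"y":0.80,"turn":0.095,"z":0}]' >/dev/null;  python3 go.py 0.5752 0.1607 0.265 -2.923
```

```text
shift [-0.0045 -0.0025  0.2485] yaw -2.8162 j6 -1.748
turn 0.017
t 6.1833 F [-0.91  0.41 -2.94] T [ 0.008 -0.017  0.006] pos [0.5744 0.1608 0.3023]
```

```bash
python3 -m jog '[{"jaw":0,"x":-0.005,"y":-0.003,"turn":0.017,"z":0.1},{"jaw":0,"x":-0.005,"y":-0.003,"turn":0.017,"z":0.2},{"jaw":0,"x":-0.005,"y":-0.003,"turn":0.017,"z":0.28},{"jaw":0,"x":-0.005,"y":-0.003,"turn":0.017,"z":0.28},{"jaw":0,"x":-0.005,"y":-0.003,"turn":0.017,"z":0.28}]' >/dev/null;  python3 go.py 0.5752 0.1607 0.229 -2.923; python3 - <<'E'
from h import *
cv2.imwrite('pics/m3.png',np.hstack([cv2.resize(cv2.cvtColor(cams.snapshot(n),cv2.COLOR_RGB2BGR)[y:y+90,x:x+80],(400,450),interpolation=cv2.INTER_CUBIC) for n,x,y in (('top',200,180),('scene',325,140))]))
E
```

```text
shift [0.0073 0.0016 0.1919] yaw -2.9148 j6 -1.65
turn 0.0013
t 6.6 F [ 0.04  0.37 -3.2 ] T [-0.003 -0.079  0.018] pos [0.5764 0.1607 0.2578]
```

View pics/m3.png

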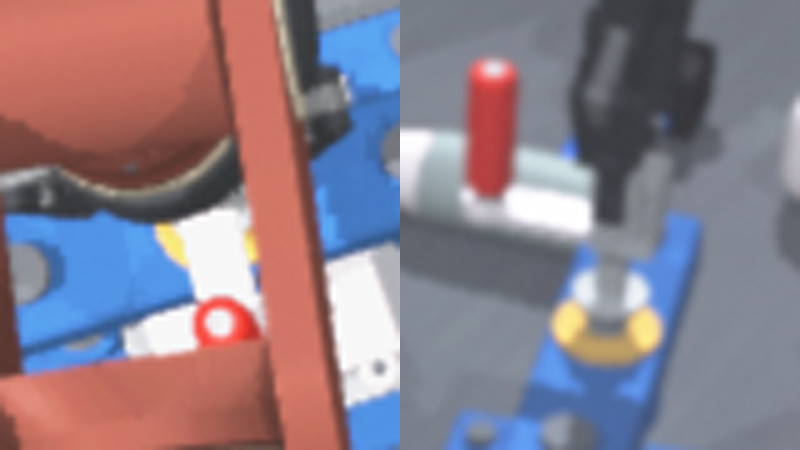

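The crank stands over the screw and is aligned in the scene view (boss bottom at about (610,240), screw directly beneath). I'll lower it gently.

```bash
python3 -m jog '[{"jaw":0,"x":0.007,"y":0.001,"turn":0,"z":0.02},{"jaw":0,"x":0.007,"y":0.001,"turn":0,"z":0.04},{"jaw":0,"x":0.007,"y":0.001,"turn":0,"z":0.06},{"jaw":0,"x":0.007,"y":0.001,"turn":0,"z":0.06},{"jaw":0,"x":0.007,"y":0.001,"turn":0,"z":0.06}]' >/dev/null;  python3 go.py 0.5752 0.1607 0.229 -2.923
```

```text
shift [ 0.0126 -0.0024  0.1634] yaw -2.9149 j6 -1.649
turn 0.0013
t 7.1167 F [-2.05 -0.51  6.3 ] T [-0.075  0.292 -0.037] pos [0.5769 0.1615 0.2535]
```

```bash
python3 -m jog '[{"jaw":0,"x":0.012,"y":-0.002,"turn":0,"z":0},{"jaw":0,"x":0.012,"y":-0.002,"turn":0,"z":0},{"jaw":0,"x":0.012,"y":-0.002,"turn":0,"z":0},{"jaw":0,"x":0.012,"y":-0.002,"turn":0.0,"z":0},{"jaw":0,"x":0.012,"y":-0.002,"turn":0,"z":0}]' >/dev/null;  python3 go.py 0.5752 0.1607 0.229 -2.923
```

```text
shift [-0.0129 -0.0015  0.1352] yaw -2.9151 j6 -1.649
turn 0.0013
t 7.5333 F [-1.09  0.08 -2.35] T [-0.025  0.063  0.05 ] pos [0.5733 0.1605 0.2493]
```

The load has gone and the crank has dropped to the commanded height. I'll keep lowering.

```bash
python3 -m jog '[{"jaw":0,"x":0,"y":0,"turn":0,"z":0.01},{"jaw":0,"x":0,"y":0,"turn":0,"z":0.02},{"jaw":0,"x":0,"y":0,"turn":0,"z":0.03},{"jaw":0,"x":0,"y":0,"turn":0,"z":0.04},{"jaw":0,"x":0,"y":0,"turn":0,"z":0.04}]' >/dev/null;  python3 go.py 0.5752 0.1607 0.229 -2.923
```

```text
shift [-0.0186 -0.0019  0.0953] yaw -2.9151 j6 -1.649
turn 0.0013
t 7.95 F [-3.23 -1.51 -2.07] T [-0.149  0.658 -0.022] pos [0.5725 0.1604 0.2433]
```

```bash
python3 -m jog '[{"jaw":0,"x":0.005,"y":0,"turn":0,"z":0.01},{"jaw":0,"x":0.005,"y":0,"turn":0,"z":0.02},{"jaw":0,"x":0.005,"y":0,"turn":0,"z":0.03},{"jaw":0,"x":0.005,"y":0,"turn":0,"z":0.04},{"jaw":0,"x":0.005,"y":0,"turn":0,"z":0.04}]' >/dev/null;  python3 go.py 0.5752 0.1607 0.229 -2.923
```

```text
shift [-0.0179 -0.0014  0.0584] yaw -2.9152 j6 -1.649
turn 0.0012
t 8.3667 F [-5.63 -0.73 -2.72] T [-0.197  0.889  0.03 ] pos [0.5726 0.1603 0.2378]
```

```bash
python3 -m jog '[{"jaw":0,"x":-0.01,"y":0,"turn":0,"z":0},{"jaw":0,"x":-0.01,"y":0,"turn":0,"z":0},{"jaw":0,"x":-0.01,"y":0,"turn":0,"z":0},{"jaw":0,"x":-0.01,"y":0,"turn":0,"z":0},{"jaw":0,"x":-0.01,"y":0,"turn":0,"z":0}]' ;  python3 go.py 0.5752 0.1607 0.229 -2.923
```

```text
time_s: 8.78
position: [0.573, 0.1605, 0.2377]
ee_rot: [-0.113, 0.994, -0.0, -0.003]
wrist_force: [-8.6, -2.2, 0.2]
opening: 0.0288
grip_force: 63.4
shift [-0.0153 -0.0017  0.0582] yaw -2.915 j6 -1.649
turn 0.0013
t 8.7833 F [-8.56 -2.21  0.25] T [-0.358  1.674  0.054] pos [0.573  0.1605 0.2377]
```

```bash
python3 -m jog '[{"jaw":0,"x":0.01,"y":0,"turn":0,"z":0},{"jaw":0,"x":0.02,"y":0,"turn":0,"z":0},{"jaw":0,"x":0.025,"y":0.002,"turn":0,"z":0.01},{"jaw":0,"x":0.025,"y":0.002,"turn":0,"z":0.02},{"jaw":0,"x":0.025,"y":0.002,"turn":0,"z":0.03}]' >/dev/null;  python3 go.py 0.5752 0.1607 0.229 -2.923
```

```text
shift [-0.024  -0.0033  0.0336] yaw -2.9152 j6 -1.649
turn 0.0012
t 9.2 F [-0.34  1.18 -3.52] T [ 0.034 -0.082  0.002] pos [0.5716 0.1604 0.234 ]
```

```bash
python3 -m jog '[{"jaw":0,"x":0.002,"y":0,"turn":0,"z":0.01},{"jaw":0,"x":0.002,"y":0,"turn":0,"z":0.02},{"jaw":0,"x":0.002,"y":0,"turn":0,"z":0.03},{"jaw":0,"x":0.002,"y":0,"turn":0,"z":0.035},{"jaw":0,"x":0.002,"y":0,"turn":0,"z":0.035}]' >/dev/null;  python3 go.py 0.5752 0.1607 0.229 -2.923
```

```text
shift [-0.0289 -0.0033 -0.0019] yaw -2.9152 j6 -1.649
turn 0.0012
t 9.6167 F [-0.17  0.53 -3.13] T [ 0.05  -0.038 -0.075] pos [0.5709 0.1602 0.2287]
```

```bash
python3 -m jog '[{"jaw":0,"x":0,"y":0,"turn":0,"z":0.01},{"jaw":0,"x":0,"y":0,"turn":0,"z":0.02},{"jaw":0,"x":0,"y":0,"turn":0,"z":0.02},{"jaw":0,"x":0,"y":0,"turn":0,"z":0.02},{"jaw":0,"x":0,"y":0,"turn":0,"z":0.02}]' >/dev/null;  python3 go.py 0.5752 0.1607 0.229 -2.923
```

```text
shift [-0.0254 -0.0032 -0.0076] yaw -2.9151 j6 -1.649
turn 0.0013
t 10.0333 F [-3.15 -1.12  6.25] T [-0.129  0.66  -0.042] pos [0.5714 0.1603 0.2279]
```

Contact: the crank rests on the collar, 20 mm below the chamfer level. It's gripped about 3 mm off-centre along tool x, which matches the w2 estimate. I'll release, re-centre on the axis and regrip.

```bash
python3 -m jog '[{"jaw":45,"x":0,"y":0,"turn":0,"z":-0.005},{"jaw":45,"x":0,"y":0,"turn":0,"z":-0.005},{"jaw":45,"x":0,"y":0,"turn":0,"z":-0.005},{"jaw":45,"x":-0.02,"y":0,"turn":0,"z":-0.005},{"jaw":45,"x":-0.02,"y":0,"turn":0,"z":-0.005}]' >/dev/null;  python3 go.py 0.5745 0.1608 0.229 -2.923; python3 - <<'E'
from h import *
a=cv2.cvtColor(cams.snapshot('scene'),cv2.COLOR_RGB2BGR)[140:230,320:440]; w=cv2.cvtColor(cams.snapshot('wrist'),cv2.COLOR_RGB2BGR)[120:420,180:440]
cv2.imwrite('pics/m4.png',np.hstack([cv2.resize(a,(400,300),interpolation=cv2.INTER_CUBIC),cv2.resize(w,(260,300))]))
E
```

```text
shift [-0.002  -0.0015 -0.017 ] yaw -2.9153 j6 -1.649
turn 0.0012
t 10.45 F [ 0.2  -0.06 -0.02] T [-0.035 -0.015  0.029] pos [0.5742 0.1609 0.2265]
```

View pics/m4.png

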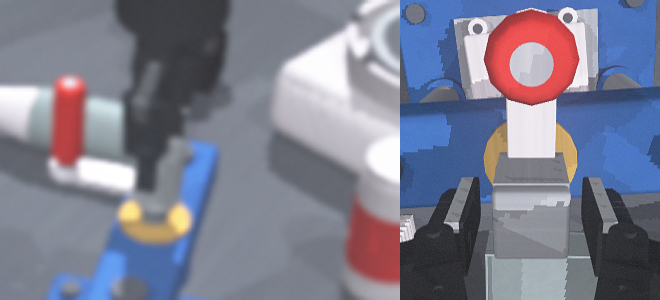

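The crank sits down on the collar and the fingers straddle the boss evenly. Now I'll grip and wind clockwise, following the sink of 7 mm per turn.

```bash
python3 -m jog '[{"jaw":0,"x":0,"y":0,"turn":0,"z":0},{"jaw":0,"x":0,"y":0,"turn":0,"z":0},{"jaw":0,"x":0,"y":0,"turn":0,"z":0},{"jaw":0,"x":0,"y":0,"turn":0.015,"z":0.0005},{"jaw":0,"x":0,"y":0,"turn":0.03,"z":0.001}]' 50;  python3 go.py 0.5745 0.1608 0.229 -2.923
```

```text
time_s: 10.97
position: [0.5737, 0.1609, 0.2268]
ee_rot: [-0.017, 1.0, -0.0, -0.0]
wrist_force: [-0.9, -0.3, 0.2]
opening: 0.0292
grip_force: 50.0
shift [-0.0053 -0.0006 -0.0149] yaw -3.1076 j6 -1.456
turn -0.0294
t 10.9667 F [-0.9  -0.26  0.16] T [0.021 0.092 0.246] pos [0.5737 0.1609 0.2268]
```

```bash
python3 -m jog '[{"jaw":0,"x":0,"y":0,"turn":0.019,"z":0.001},{"jaw":0,"x":0,"y":0,"turn":0.038,"z":0.002},{"jaw":0,"x":0,"y":0,"turn":0.057,"z":0.003},{"jaw":0,"x":0,"y":0,"turn":0.076,"z":0.004},{"jaw":0,"x":0,"y":0,"turn":0.095,"z":0.005}]' >/dev/null;  python3 go.py 0.5745 0.1608 0.229 -2.923
```

```text
shift [-0.0065 -0.0025 -0.0191] yaw 2.5778 j6 -0.858
turn -0.1245
t 11.3833 F [-0.16  2.64 -0.29] T [ 0.418 -0.016  0.312] pos [0.5739 0.1616 0.2261]
```

```bash
python3 -m jog '[{"jaw":0,"x":0,"y":0.003,"turn":0.019,"z":0.001},{"jaw":0,"x":0,"y":0.003,"turn":0.038,"z":0.002},{"jaw":0,"x":0,"y":0.003,"turn":0.057,"z":0.003},{"jaw":0,"x":0,"y":0.003,"turn":0.076,"z":0.004},{"jaw":0,"x":0,"y":0.003,"turn":0.095,"z":0.005}]' >/dev/null;  python3 go.py 0.5745 0.1608 0.229 -2.923
```

```text
shift [-0.0086 -0.0038 -0.0233] yaw 1.9809 j6 -0.261
turn -0.2195
t 11.8 F [ 1.85  2.37 -0.07] T [ 0.547 -0.289  0.289] pos [0.5745 0.1622 0.2255]
```

```bash
python3 -m jog '[{"jaw":0,"x":0,"y":0,"turn":0.019,"z":0.001},{"jaw":0,"x":0,"y":0,"turn":0.038,"z":0.002},{"jaw":0,"x":0,"y":0,"turn":0.057,"z":0.003},{"jaw":0,"x":0,"y":0,"turn":0.076,"z":0.004},{"jaw":0,"x":0,"y":0,"turn":0.095,"z":0.005}]' >/dev/null;  python3 go.py 0.5745 0.1608 0.229 -2.923
```

```text
shift [-0.0106 -0.0027 -0.028 ] yaw 1.384 j6 0.336
turn -0.3145
t 12.2167 F [ 4.97  3.07 -1.07] T [ 0.503 -0.743  0.273] pos [0.5752 0.1623 0.2248]
```

```bash
python3 -m jog '[{"jaw":0,"x":0.005,"y":0.006,"turn":0.019,"z":0.001},{"jaw":0,"x":0.01,"y":0.012,"turn":0.038,"z":0.002},{"jaw":0,"x":0.01,"y":0.012,"turn":0.057,"z":0.003},{"jaw":0,"x":0.01,"y":0.012,"turn":0.076,"z":0.004},{"jaw":0,"x":0.01,"y":0.012,"turn":0.095,"z":0.005}]' >/dev/null;  python3 go.py 0.5745 0.1608 0.229 -2.923
```

```text
shift [-0.0159 -0.0022 -0.0326] yaw 0.7868 j6 0.935
turn -0.4096
t 12.6333 F [ 0.85 -1.02  0.2 ] T [-0.143 -0.053  0.179] pos [0.5764 0.1623 0.2241]
```

```bash
python3 -m jog '[{"jaw":0,"x":0,"y":0,"turn":0.019,"z":0.001},{"jaw":0,"x":0,"y":0,"turn":0.038,"z":0.002},{"jaw":0,"x":0,"y":0,"turn":0.057,"z":0.003},{"jaw":0,"x":0,"y":0,"turn":0.076,"z":0.004},{"jaw":0,"x":0,"y":0,"turn":0.095,"z":0.005}]' >/dev/null;  python3 go.py 0.5745 0.1608 0.229 -2.923
```

```text
shift [-0.0161  0.0021 -0.0369] yaw 0.1896 j6 1.531
turn 0.4954
t 13.05 F [ 1.35 -4.36  0.8 ] T [-0.514 -0.308  0.361] pos [0.5768 0.1616 0.2235]
```

```bash
python3 -m jog '[{"jaw":0,"x":0.001,"y":0.006,"turn":0.019,"z":0.001},{"jaw":0,"x":0.001,"y":0.012,"turn":0.038,"z":0.002},{"jaw":0,"x":0.001,"y":0.014,"turn":0.057,"z":0.003},{"jaw":0,"x":0.001,"y":0.014,"turn":0.076,"z":0.004},{"jaw":0,"x":0.001,"y":0.014,"turn":0.095,"z":0.005}]' >/dev/null;  python3 go.py 0.5745 0.1608 0.229 -2.923
```

```text
shift [-0.0157  0.0037 -0.0414] yaw -0.4065 j6 2.124
turn 0.4005
t 13.4667 F [-0.08  0.01  1.59] T [-0.106  0.062  0.41 ] pos [0.5769 0.1604 0.2228]
```

```bash
python3 -m jog '[{"jaw":0,"x":0,"y":0,"turn":0.019,"z":0.001},{"jaw":0,"x":0,"y":0,"turn":0.038,"z":0.002},{"jaw":0,"x":0,"y":0,"turn":0.057,"z":0.003},{"jaw":0,"x":0,"y":0,"turn":0.076,"z":0.004},{"jaw":0,"x":0,"y":0,"turn":0.095,"z":0.005}]' >/dev/null;  python3 go.py 0.5745 0.1608 0.229 -2.923
```

```text
shift [-0.0128  0.0073 -0.046 ] yaw -1.0036 j6 2.721
turn 0.3055
t 13.8833 F [-2.71 -2.71  3.08] T [-0.451  0.482  0.454] pos [0.5765 0.1598 0.2221]
```

Torque is climbing and the wrist is near its range limit. I'll open, turn back half a turn and regrip centred. The zero-force positions put the axis at about (0.5755, 0.1612).

```bash
python3 -m jog '[{"jaw":0,"x":0,"y":0,"turn":0,"z":0},{"jaw":45,"x":0,"y":0,"turn":0,"z":0},{"jaw":45,"x":0,"y":0,"turn":0,"z":0},{"jaw":45,"x":0,"y":0,"turn":-0.01,"z":0},{"jaw":45,"x":0,"y":0,"turn":-0.025,"z":0}]'
python3 -m jog '[{"jaw":45,"x":0,"y":0,"turn":-0.0195,"z":0},{"jaw":45,"x":0,"y":0,"turn":-0.039,"z":0},{"jaw":45,"x":0,"y":0,"turn":-0.0585,"z":0},{"jaw":45,"x":0,"y":0,"turn":-0.078,"z":0},{"jaw":45,"x":0,"y":0,"turn":-0.0975,"z":0}]' >/dev/null; python3 go.py 0.5755 0.1612 0.2225 2.138
```

```text
time_s: 14.3
position: [0.5767, 0.1607, 0.2211]
ee_rot: [0.914, -0.406, -0.0, -0.0]
wrist_force: [0.6, 0.5, 0.1]
opening: 0.0447
grip_force: 0.0
shift [-0.0089 -0.0016 -0.0095] yaw -0.2211 j6 1.939
turn -0.3755
t 14.7167 F [ 0.84  0.86 -0.36] T [-0.007 -0.019 -0.026] pos [0.5768 0.1607 0.2211]
```

```bash
python3 -m jog '[{"jaw":45,"x":0,"y":0,"turn":-0.0195,"z":0},{"jaw":45,"x":0,"y":0,"turn":-0.039,"z":0},{"jaw":45,"x":0,"y":0,"turn":-0.0585,"z":0},{"jaw":45,"x":0,"y":0,"turn":-0.078,"z":0},{"jaw":45,"x":0,"y":0,"turn":-0.0975,"z":0}]' >/dev/null
python3 -m jog '[{"jaw":45,"x":0,"y":0,"turn":-0.0195,"z":0},{"jaw":45,"x":0,"y":0,"turn":-0.039,"z":0},{"jaw":45,"x":0,"y":0,"turn":-0.0585,"z":0},{"jaw":45,"x":0,"y":0,"turn":-0.078,"z":0},{"jaw":45,"x":0,"y":0,"turn":-0.0975,"z":0}]' >/dev/null; 
python3 -m jog '[{"jaw":45,"x":0,"y":0,"turn":-0.0195,"z":0},{"jaw":45,"x":0,"y":0,"turn":-0.039,"z":0},{"jaw":45,"x":0,"y":0,"turn":-0.0585,"z":0},{"jaw":45,"x":0,"y":0,"turn":-0.078,"z":0},{"jaw":45,"x":0,"y":0,"turn":-0.0975,"z":0}]' >/dev/null; python3 go.py 0.5755 0.1612 0.2225 2.138
```

```text
shift [ 0.0037 -0.008  -0.0096] yaw 1.6167 j6 0.101
turn -0.083
t 15.9667 F [ 0.53  0.38 -0.08] T [ 0.061  0.015 -0.031] pos [0.5767 0.1607 0.2211]
```

```bash
python3 -m jog '[{"jaw":45,"x":0.004,"y":-0.008,"turn":-0.0195,"z":0},{"jaw":45,"x":0.004,"y":-0.008,"turn":-0.039,"z":0},{"jaw":45,"x":0.004,"y":-0.008,"turn":-0.0585,"z":0},{"jaw":45,"x":0.004,"y":-0.008,"turn":-0.078,"z":0},{"jaw":45,"x":0.004,"y":-0.008,"turn":-0.083,"z":0}]' >/dev/null
python3 -m jog '[{"jaw":0,"x":0,"y":0,"turn":0,"z":0},{"jaw":0,"x":0,"y":0,"turn":0,"z":0},{"jaw":0,"x":0,"y":0,"turn":0,"z":0},{"jaw":0,"x":0,"y":0,"turn":0,"z":0},{"jaw":0,"x":0,"y":0,"turn":0,"z":0}]' 50 ; python3 go.py 0.5755 0.1612 0.2225 2.138
```

```text
time_s: 16.8
position: [0.5755, 0.1612, 0.2214]
ee_rot: [0.484, 0.875, 0.0, -0.0]
wrist_force: [-0.1, -0.1, 0.2]
opening: 0.0306
grip_force: 46.1
shift [ 0.0003  0.0001 -0.007 ] yaw 2.1302 j6 -0.411
turn -0.0012
t 16.8 F [-0.12 -0.09  0.16] T [ 0.122  0.009 -0.002] pos [0.5755 0.1612 0.2214]
```

Well centred. I'll wind on in short strokes, reading the torque after each.

```bash
python3 -m jog '[{"jaw":0,"x":0,"y":0,"turn":0.019,"z":0.001},{"jaw":0,"x":0,"y":0,"turn":0.038,"z":0.002},{"jaw":0,"x":0,"y":0,"turn":0.057,"z":0.003},{"jaw":0,"x":0,"y":0,"turn":0.06,"z":0.003},{"jaw":0,"x":0,"y":0,"turn":0.06,"z":0.003}]' >/dev/null;  python3 go.py 0.5755 0.1612 0.2225 2.138
```

```text
shift [-0.0006  0.0008 -0.0089] yaw 1.7558 j6 -0.037
turn -0.0608
t 17.2167 F [-2.48  0.81  2.51] T [0.18  0.276 0.326] pos [0.5754 0.1613 0.2212]
```

```bash
python3 -m jog '[{"jaw":0,"x":0,"y":0,"turn":0.019,"z":0.001},{"jaw":0,"x":0,"y":0,"turn":0.038,"z":0.002},{"jaw":0,"x":0,"y":0,"turn":0.057,"z":0.003},{"jaw":0,"x":0,"y":0,"turn":0.06,"z":0.003},{"jaw":0,"x":0,"y":0,"turn":0.06,"z":0.003}]' >/dev/null;  python3 go.py 0.5755 0.1612 0.2225 2.138
```

```text
shift [-0.0002 -0.0001 -0.0115] yaw 1.3801 j6 0.339
turn -0.1206
t 17.6333 F [-0.96  1.8   2.2 ] T [0.299 0.168 0.274] pos [0.5755 0.1612 0.2208]
```

```bash
python3 -m jog '[{"jaw":0,"x":0,"y":0,"turn":0.019,"z":0.001},{"jaw":0,"x":0,"y":0,"turn":0.038,"z":0.002},{"jaw":0,"x":0,"y":0,"turn":0.057,"z":0.003},{"jaw":0,"x":0,"y":0,"turn":0.075,"z":0.004},{"jaw":0,"x":0,"y":0,"turn":0.075,"z":0.004}]' >/dev/null;  python3 go.py 0.5755 0.1612 0.2225 2.138
```

```text
shift [-0.0003 -0.001  -0.0153] yaw 0.9064 j6 0.813
turn -0.196
t 18.05 F [-0.44  1.23  3.2 ] T [0.244 0.151 0.13 ] pos [0.5756 0.1611 0.2202]
```

```bash
python3 -m jog '[{"jaw":0,"x":0,"y":0,"turn":0.019,"z":0.001},{"jaw":0,"x":0,"y":0,"turn":0.038,"z":0.002},{"jaw":0,"x":0,"y":0,"turn":0.057,"z":0.003},{"jaw":0,"x":0,"y":0,"turn":0.075,"z":0.004},{"jaw":0,"x":0,"y":0,"turn":0.075,"z":0.004}]' >/dev/null;  python3 go.py 0.5755 0.1612 0.2225 2.138
```

```text
shift [-0.0012 -0.002  -0.0186] yaw 0.4367 j6 1.282
turn -0.2708
t 18.4667 F [-0.92  1.55  3.23] T [0.204 0.069 0.148] pos [0.5758 0.161  0.2197]
```

```bash
python3 -m jog '[{"jaw":0,"x":0,"y":0,"turn":0.019,"z":0.001},{"jaw":0,"x":0,"y":0,"turn":0.038,"z":0.002},{"jaw":0,"x":0,"y":0,"turn":0.057,"z":0.003},{"jaw":0,"x":0,"y":0,"turn":0.06,"z":0.003},{"jaw":0,"x":0,"y":0,"turn":0.06,"z":0.003}]' >/dev/null;  python3 go.py 0.5755 0.1612 0.2225 2.138
```

```text
shift [-0.0019 -0.0021 -0.0213] yaw 0.0629 j6 1.656
turn -0.3303
t 18.8833 F [0.98 1.37 2.  ] T [0.151 0.099 0.348] pos [0.5758 0.1609 0.2193]
```

```bash
python3 -m jog '[{"jaw":0,"x":0,"y":0,"turn":0.019,"z":0.001},{"jaw":0,"x":0,"y":0,"turn":0.038,"z":0.002},{"jaw":0,"x":0,"y":0,"turn":0.04,"z":0.002},{"jaw":0,"x":0,"y":0,"turn":0.04,"z":0.002},{"jaw":0,"x":0,"y":0,"turn":0.04,"z":0.002}]' >/dev/null;  python3 go.py 0.5755 0.1612 0.2225 2.138
```

```text
shift [-0.0021 -0.002  -0.0236] yaw -0.1901 j6 1.909
turn -0.3705
t 19.3 F [0.46 0.42 4.62] T [-0.015 -0.027  0.272] pos [0.5758 0.1608 0.219 ]
```

```bash
python3 -m jog '[{"jaw":0,"x":0,"y":0,"turn":0.015,"z":0.0005},{"jaw":0,"x":0,"y":0,"turn":0.03,"z":0.001},{"jaw":0,"x":0,"y":0,"turn":0.03,"z":0.001},{"jaw":0,"x":0,"y":0,"turn":0.03,"z":0.001},{"jaw":0,"x":0,"y":0,"turn":0.03,"z":0.001}]' >/dev/null;  python3 go.py 0.5755 0.1612 0.2225 2.138
```

```text
shift [-0.0024 -0.0019 -0.0249] yaw -0.3801 j6 2.099
turn -0.4008
t 19.7167 F [-0.55  0.51  4.83] T [-0.005 -0.031  0.163] pos [0.5757 0.1608 0.2188]
```

```bash
python3 -m jog '[{"jaw":0,"x":0,"y":0,"turn":0.015,"z":0.0005},{"jaw":0,"x":0,"y":0,"turn":0.03,"z":0.001},{"jaw":0,"x":0,"y":0,"turn":0.03,"z":0.001},{"jaw":0,"x":0,"y":0,"turn":0.03,"z":0.001},{"jaw":0,"x":0,"y":0,"turn":0.03,"z":0.001}]' >/dev/null;  python3 go.py 0.5755 0.1612 0.2225 2.138
```

```text
shift [-0.0025 -0.0016 -0.0264] yaw -0.5676 j6 2.287
turn -0.4306
t 20.1333 F [ 1.09 -0.28  3.58] T [-0.136  0.024  0.111] pos [0.5757 0.1608 0.2185]
```

```bash
cat > red.py <<'E'
from h import *
im=cams.snapshot('wrist').astype(int); m=(im[...,0]>120)&(im[...,1]<80)&(im[...,2]<80); m[:,:200]=0;m[:,430:]=0;m[280:]=0
v,u=np.nonzero(m); print('handle',u.mean().round(1),v.mean().round(1),len(u))
E
python3 red.py; python3 -m jog '[{"jaw":0,"x":0,"y":0,"turn":0.018,"z":0.0005},{"jaw":0,"x":0,"y":0,"turn":0.036,"z":0.001},{"jaw":0,"x":0,"y":0,"turn":0.05,"z":0.001},{"jaw":0,"x":0,"y":0,"turn":0.05,"z":0.001},{"jaw":0,"x":0,"y":0,"turn":0.05,"z":0.001}]' >/dev/null;  python3 go.py 0.5755 0.1612 0.2225 2.138; python3 red.py
```

```text
handle nan nan 0
shift [-0.0027 -0.0016 -0.0288] yaw -0.8814 j6 2.6
turn -0.4806
t 20.6 F [ 0.32 -1.39  4.81] T [-0.209 -0.032  0.132] pos [0.5756 0.1607 0.2182]
handle nan nan 0red.py:3: RuntimeWarning: Mean of empty slice.
  v,u=np.nonzero(m); print('handle',u.mean().round(1),v.mean().round(1),len(u))
  ret = ret.dtype.type(ret / rcount)
red.py:3: RuntimeWarning: Mean of empty slice.
  v,u=np.nonzero(m); print('handle',u.mean().round(1),v.mean().round(1),len(u))
  ret = ret.dtype.type(ret / rcount)
```

The handle lies behind the gripper in this grasp, so the camera can't see it. The total is about 1.18 turns and the wrist is near its limit. I'll turn back half a turn and regrip, which also puts the handle in view to check for slip.

```bash
python3 -m jog '[{"jaw":45,"x":0,"y":0,"turn":0,"z":0},{"jaw":45,"x":0,"y":0,"turn":0,"z":0},{"jaw":45,"x":0,"y":0,"turn":0,"z":0},{"jaw":45,"x":0,"y":0,"turn":-0.015,"z":0},{"jaw":45,"x":0,"y":0,"turn":-0.03,"z":0}]' >/dev/null
python3 -m jog '[{"jaw":45,"x":0,"y":0,"turn":-0.0195,"z":0},{"jaw":45,"x":0,"y":0,"turn":-0.039,"z":0},{"jaw":45,"x":0,"y":0,"turn":-0.0585,"z":0},{"jaw":45,"x":0,"y":0,"turn":-0.078,"z":0},{"jaw":45,"x":0,"y":0,"turn":-0.0975,"z":0}]' >/dev/null
python3 -m jog '[{"jaw":45,"x":0,"y":0,"turn":-0.0195,"z":0},{"jaw":45,"x":0,"y":0,"turn":-0.039,"z":0},{"jaw":45,"x":0,"y":0,"turn":-0.0585,"z":0},{"jaw":45,"x":0,"y":0,"turn":-0.078,"z":0},{"jaw":45,"x":0,"y":0,"turn":-0.0975,"z":0}]' >/dev/null
python3 -m jog '[{"jaw":45,"x":0,"y":0,"turn":-0.0195,"z":0},{"jaw":45,"x":0,"y":0,"turn":-0.039,"z":0},{"jaw":45,"x":0,"y":0,"turn":-0.0585,"z":0},{"jaw":45,"x":0,"y":0,"turn":-0.078,"z":0},{"jaw":45,"x":0,"y":0,"turn":-0.0975,"z":0}]' >/dev/null
python3 -m jog '[{"jaw":45,"x":0,"y":0,"turn":-0.0195,"z":0},{"jaw":45,"x":0,"y":0,"turn":-0.039,"z":0},{"jaw":45,"x":0,"y":0,"turn":-0.0585,"z":0},{"jaw":45,"x":0,"y":0,"turn":-0.078,"z":0},{"jaw":45,"x":0,"y":0,"turn":-0.0975,"z":0}]' >/dev/null
python3 go.py 0.5755 0.1612 0.2185 2.26; python3 red.py
```

```text
shift [ 0.0003  0.0039 -0.0089] yaw 1.7601 j6 -0.041
turn -0.0796
t 22.7333 F [ 0.31 -0.59 -0.44] T [-0.002 -0.007 -0.048] pos [0.5749 0.161  0.2172]
handle 207.8 189.1 433
```

```bash
python3 -m jog '[{"jaw":45,"x":0,"y":0.004,"turn":-0.0195,"z":-0.005},{"jaw":45,"x":0,"y":0.004,"turn":-0.039,"z":-0.005},{"jaw":45,"x":0,"y":0.004,"turn":-0.0585,"z":-0.005},{"jaw":45,"x":0,"y":0.004,"turn":-0.078,"z":-0.005},{"jaw":45,"x":0,"y":0.004,"turn":-0.08,"z":-0.005}]' >/dev/null
python3 go.py 0.5755 0.1612 0.2185 2.26; python3 red.py
python3 -m jog '[{"jaw":0,"x":0,"y":0,"turn":0,"z":0},{"jaw":0,"x":0,"y":0,"turn":0,"z":0},{"jaw":0,"x":0,"y":0,"turn":0,"z":0},{"jaw":0,"x":0,"y":0,"turn":0,"z":0},{"jaw":0,"x":0,"y":0,"turn":0,"z":0}]' 60 ; python3 go.py 0.5755 0.1612 0.2185 2.26; python3 red.py
```

```text
shift [ 0.0011 -0.0005 -0.0023] yaw 2.2566 j6 -0.538
turn -0.0005
t 23.2 F [ 0.29  0.49 -0.41] T [-0.049  0.046  0.013] pos [0.5757 0.1611 0.2182]
handle 250.7 171.4 5735
time_s: 23.67
position: [0.5762, 0.1604, 0.219]
ee_rot: [0.429, 0.903, -0.001, 0.0]
wrist_force: [-0.8, -5.3, 1.7]
opening: 0.0301
grip_force: 57.1
shift [ 0.0068 -0.0001  0.0035] yaw 2.255 j6 -0.536
turn -0.0008
t 23.6667 F [-0.82 -5.34  1.7 ] T [-0.856  0.113  0.263] pos [0.5762 0.1604 0.219 ]
handle 288.7 163.6 5122
```

The handle sits about 0.2 rad behind the gripper, so the crank slipped and went cocked at 50 N grip. I'll grip at 120 N to seat it flush and relieve the side load.

```bash
python3 -m jog '[{"jaw":0,"x":-0.01,"y":-0.01,"turn":0,"z":0},{"jaw":0,"x":-0.01,"y":-0.01,"turn":0,"z":0},{"jaw":0,"x":-0.01,"y":-0.01,"turn":0,"z":0},{"jaw":0,"x":-0.01,"y":-0.01,"turn":0,"z":0},{"jaw":0,"x":-0.01,"y":-0.01,"turn":0,"z":0}]' 120 ; python3 go.py 0.5755 0.1612 0.2185 2.26; python3 red.py
```

```text
time_s: 24.13
position: [0.5761, 0.1598, 0.2193]
ee_rot: [0.428, 0.904, 0.001, 0.0]
wrist_force: [0.9, 2.8, 3.3]
opening: 0.028
grip_force: 115.6
shift [0.0099 0.0029 0.0054] yaw 2.2563 j6 -0.54
turn -0.0006
t 24.1333 F [0.9  2.77 3.28] T [ 0.432 -0.069  0.176] pos [0.5761 0.1598 0.2193]
handle 290.6 163.7 5120
```

```bash
python3 - <<'E'
from h import *
for f in ('w2','w3','w4',None):
    im=(cams.snapshot('wrist') if f is None else cv2.imread(f'pics/{f}.png')[:,:,::-1]).astype(int)
    m=((im[...,0]>110)&(im[...,1]<110)&(im[...,2]<110)&(im[...,0]-im[...,2]>60)).astype(np.uint8); m[280:]=0
    n,l,st,c=cv2.connectedComponentsWithStats(m); k=1+np.argmax(st[1:,4]); print(f,st[k],c[k].round(1))
E
python3 go.py 0.5755 0.1612 0.2185 2.26
```

```text
w2 [ 264  137   93   96 5166] [310.3 182.8]
w3 [ 264  137   93   96 5172] [310.3 182.8]
w4 [ 264  137   93   96 5170] [310.3 182.8]
None [ 244  119   94   96 5251] [290.7 163.7]
shift [0.01   0.003  0.0055] yaw 2.2563 j6 -0.54
turn -0.0006
t 24.2333 F [1.18 3.75 4.07] T [ 0.579 -0.142  0.196] pos [0.5761 0.1598 0.2193]
```

```bash
cat > red.py <<'E'
from h import *
im=cams.snapshot('wrist').astype(int)
m=((im[...,0]>110)&(im[...,1]<110)&(im[...,2]<110)&(im[...,0]-im[...,2]>60)).astype(np.uint8); m[280:]=0
n,l,st,c=cv2.connectedComponentsWithStats(m); k=1+np.argmax(st[1:,4]); print('handle',c[k].round(1),st[k][4])
E
python3 -m jog '[{"jaw":0,"x":0.003,"y":0.003,"turn":0.015,"z":0},{"jaw":0,"x":0.003,"y":0.003,"turn":0.025,"z":0},{"jaw":0,"x":0.003,"y":0.003,"turn":0.025,"z":0},{"jaw":0,"x":0.003,"y":0.003,"turn":0.025,"z":0},{"jaw":0,"x":0.003,"y":0.003,"turn":0.025,"z":0}]' >/dev/null; python3 go.py 0.5755 0.1612 0.2185 2.26; python3 red.py
```

```text
shift [0.0101 0.0019 0.0043] yaw 2.1001 j6 -0.383
turn -0.0254
t 24.65 F [1.1  1.97 3.95] T [0.357 0.05  0.211] pos [0.576  0.1598 0.2191]
handle [291.2 164.5] 5367
```

```bash
python3 -m jog '[{"jaw":0,"x":0,"y":0,"turn":0.015,"z":0.001},{"jaw":0,"x":0,"y":0,"turn":0.025,"z":0.001},{"jaw":0,"x":0,"y":0,"turn":0.025,"z":0.001},{"jaw":0,"x":0,"y":0,"turn":0.025,"z":0.001},{"jaw":0,"x":0,"y":0,"turn":0.025,"z":0.001}]' >/dev/null; python3 go.py 0.5755 0.1612 0.2185 2.26; python3 red.py
```

```text
shift [0.0106 0.0013 0.0031] yaw 1.9436 j6 -0.227
turn -0.0504
t 25.1167 F [-0.82  1.93  4.45] T [0.323 0.159 0.264] pos [0.5759 0.1597 0.219 ]
handle [291.2 164.5] 5371
```

The handle stays fixed in the view, so there's no slip now. Continuing in short strokes.

```bash
python3 -m jog '[{"jaw":0,"x":0,"y":0,"turn":0.015,"z":0.001},{"jaw":0,"x":0,"y":0,"turn":0.025,"z":0.001},{"jaw":0,"x":0,"y":0,"turn":0.025,"z":0.001},{"jaw":0,"x":0,"y":0,"turn":0.025,"z":0.001},{"jaw":0,"x":0,"y":0,"turn":0.025,"z":0.001}]' >/dev/null; python3 go.py 0.5755 0.1612 0.2185 2.26; python3 red.py
```

```text
shift [0.0108 0.0005 0.0019] yaw 1.7864 j6 -0.07
turn -0.0754
t 25.5833 F [-1.34  1.92  6.35] T [0.321 0.25  0.236] pos [0.5758 0.1596 0.2188]
handle [291.1 164.4] 5366
```

```bash
python3 -m jog '[{"jaw":0,"x":0,"y":0,"turn":0.015,"z":0.001},{"jaw":0,"x":0,"y":0,"turn":0.025,"z":0.001},{"jaw":0,"x":0,"y":0,"turn":0.025,"z":0.001},{"jaw":0,"x":0,"y":0,"turn":0.025,"z":0.001},{"jaw":0,"x":0,"y":0,"turn":0.025,"z":0.001}]' >/dev/null; python3 go.py 0.5755 0.1612 0.2185 2.26; python3 red.py
```

```text
shift [ 0.0109 -0.      0.0006] yaw 1.6294 j6 0.087
turn -0.1004
t 26.05 F [-1.65  2.05  5.89] T [0.287 0.333 0.182] pos [0.5756 0.1596 0.2186]
handle [290.8 163.6] 5241
```

```bash
python3 -m jog '[{"jaw":0,"x":0,"y":0,"turn":0.015,"z":0.001},{"jaw":0,"x":0,"y":0,"turn":0.03,"z":0.001},{"jaw":0,"x":0,"y":0,"turn":0.03,"z":0.001},{"jaw":0,"x":0,"y":0,"turn":0.03,"z":0.001},{"jaw":0,"x":0,"y":0,"turn":0.03,"z":0.001}]' >/dev/null; python3 go.py 0.5755 0.1612 0.2185 2.26
```

```text
shift [ 0.0107 -0.0009 -0.0009] yaw 1.4408 j6 0.276
turn -0.1304
t 26.5167 F [-2.63  1.85  5.65] T [0.255 0.421 0.147] pos [0.5754 0.1596 0.2184]
```

```bash
python3 -m jog '[{"jaw":0,"x":0,"y":0,"turn":0.015,"z":0.001},{"jaw":0,"x":0,"y":0,"turn":0.03,"z":0.001},{"jaw":0,"x":0,"y":0,"turn":0.03,"z":0.001},{"jaw":0,"x":0,"y":0,"turn":0.03,"z":0.001},{"jaw":0,"x":0,"y":0,"turn":0.03,"z":0.001}]' >/dev/null; python3 go.py 0.5755 0.1612 0.2185 2.26; python3 red.py
```

```text
shift [ 0.0105 -0.0016 -0.0023] yaw 1.2522 j6 0.464
turn -0.1604
t 26.9333 F [-3.17  1.92  5.16] T [0.34  0.549 0.164] pos [0.5752 0.1596 0.2182]
handle [290.7 163.6] 5193
```

```bash
python3 -m jog '[{"jaw":0,"x":0.002,"y":-0.01,"turn":0.015,"z":0.001},{"jaw":0,"x":0.002,"y":-0.01,"turn":0.03,"z":0.001},{"jaw":0,"x":0.002,"y":-0.01,"turn":0.03,"z":0.001},{"jaw":0,"x":0.002,"y":-0.01,"turn":0.03,"z":0.001},{"jaw":0,"x":0.002,"y":-0.01,"turn":0.03,"z":0.001}]' >/dev/null; python3 go.py 0.5755 0.1612 0.2185 2.26
```

```text
shift [ 0.01    0.     -0.0034] yaw 1.0642 j6 0.654
turn -0.1903
t 27.4 F [-0.89 -0.33  3.35] T [-0.086 -0.058  0.219] pos [0.5748 0.1599 0.218 ]
```

```bash
python3 -m jog '[{"jaw":0,"x":0,"y":0,"turn":0.015,"z":0.001},{"jaw":0,"x":0,"y":0,"turn":0.03,"z":0.001},{"jaw":0,"x":0,"y":0,"turn":0.03,"z":0.001},{"jaw":0,"x":0,"y":0,"turn":0.03,"z":0.001},{"jaw":0,"x":0,"y":0,"turn":0.03,"z":0.001}]' >/dev/null; python3 go.py 0.5755 0.1612 0.2185 2.26; python3 red.py
```

```text
shift [ 0.0097 -0.0002 -0.0049] yaw 0.876 j6 0.842
turn -0.2203
t 27.8167 F [-0.74 -1.44  4.06] T [-0.144  0.006  0.138] pos [0.5746 0.1601 0.2178]
handle [291.1 163.7] 5248
```

```bash
python3 -m jog '[{"jaw":0,"x":0,"y":0,"turn":0.018,"z":0.001},{"jaw":0,"x":0,"y":0,"turn":0.036,"z":0.002},{"jaw":0,"x":0,"y":0,"turn":0.04,"z":0.002},{"jaw":0,"x":0,"y":0,"turn":0.04,"z":0.002},{"jaw":0,"x":0,"y":0,"turn":0.04,"z":0.002}]' >/dev/null; python3 go.py 0.5755 0.1612 0.2185 2.26
```

```text
shift [ 0.0092 -0.001  -0.0066] yaw 0.6242 j6 1.094
turn -0.2603
t 28.2833 F [-0.08 -1.29  4.99] T [-0.112  0.113  0.323] pos [0.5745 0.1603 0.2175]
```

```bash
python3 -m jog '[{"jaw":0,"x":0,"y":0,"turn":0.018,"z":0.001},{"jaw":0,"x":0,"y":0,"turn":0.036,"z":0.002},{"jaw":0,"x":0,"y":0,"turn":0.04,"z":0.002},{"jaw":0,"x":0,"y":0,"turn":0.04,"z":0.002},{"jaw":0,"x":0,"y":0,"turn":0.04,"z":0.002}]' >/dev/null; python3 go.py 0.5755 0.1612 0.2185 2.26; python3 red.py; python3 - <<'E'
from h import *
im=save('scene','s5'); cv2.imwrite('pics/m5.png',cv2.resize(cv2.cvtColor(im,cv2.COLOR_RGB2BGR)[150:300,310:430],(640,800))[200:,:])
E
```

```text
shift [ 0.0088 -0.0017 -0.0086] yaw 0.3728 j6 1.345
turn -0.3004
t 28.7 F [-2.23 -0.34  5.09] T [-0.08   0.278  0.269] pos [0.5744 0.1605 0.2172]
handle [290.9 164.6] 5358
```

View pics/m5.png

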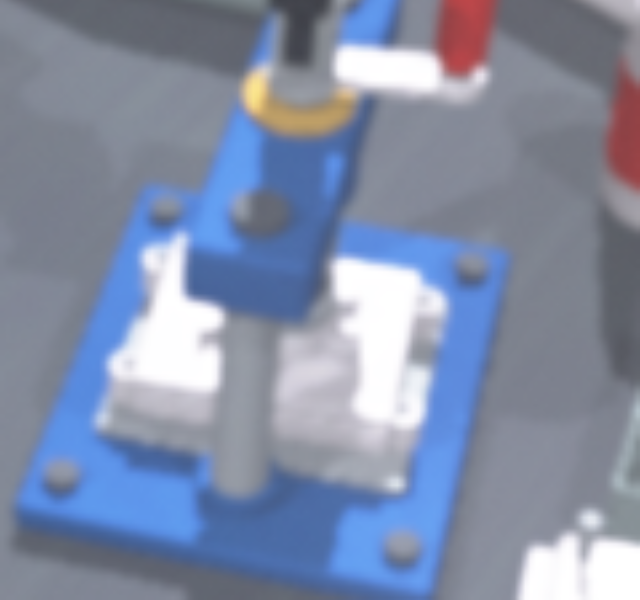

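The scene crop shows the crank low on the nut at (300,100), but the bearing is hidden behind the column. I'll continue by feel.

```bash
python3 -m jog '[{"jaw":0,"x":-0.004,"y":0,"turn":0.018,"z":0.001},{"jaw":0,"x":-0.004,"y":0,"turn":0.03,"z":0.001},{"jaw":0,"x":-0.004,"y":0,"turn":0.03,"z":0.001},{"jaw":0,"x":-0.004,"y":0,"turn":0.03,"z":0.001},{"jaw":0,"x":-0.004,"y":0,"turn":0.03,"z":0.001}]' >/dev/null; python3 go.py 0.5755 0.1612 0.2185 2.26
```

```text
shift [ 0.0097 -0.0027 -0.01  ] yaw 0.1844 j6 1.534
turn -0.3303
t 29.2167 F [0.28 2.77 4.11] T [ 0.419 -0.048  0.285] pos [0.5741 0.1605 0.217 ]
```

```bash
python3 -m jog '[{"jaw":0,"x":0,"y":0,"turn":0.018,"z":0.001},{"jaw":0,"x":0,"y":0,"turn":0.03,"z":0.001},{"jaw":0,"x":0,"y":0,"turn":0.03,"z":0.001},{"jaw":0,"x":0,"y":0,"turn":0.03,"z":0.001},{"jaw":0,"x":0,"y":0,"turn":0.03,"z":0.001}]' >/dev/null; python3 go.py 0.5755 0.1612 0.2185 2.26; python3 red.py
```

```text
shift [ 0.0093 -0.004  -0.0113] yaw -0.0038 j6 1.722
turn -0.3603
t 29.6333 F [1.19 4.18 2.51] T [ 0.781 -0.161  0.237] pos [0.5741 0.1606 0.2168]
handle [291.2 164.6] 5345
```

```bash
python3 -m jog '[{"jaw":0,"x":0.002,"y":-0.012,"turn":0.018,"z":0.001},{"jaw":0,"x":0.002,"y":-0.012,"turn":0.03,"z":0.001},{"jaw":0,"x":0.002,"y":-0.012,"turn":0.03,"z":0.001},{"jaw":0,"x":0.002,"y":-0.012,"turn":0.03,"z":0.001},{"jaw":0,"x":0.002,"y":-0.012,"turn":0.03,"z":0.001}]' >/dev/null; python3 go.py 0.5755 0.1612 0.2185 2.26
```

```text
shift [ 0.0086 -0.0014 -0.0128] yaw -0.1929 j6 1.913
turn -0.3904
t 30.1 F [ 0.31 -1.7   3.59] T [-0.117  0.068  0.093] pos [0.5742 0.1612 0.2166]
```

```bash
python3 -m jog '[{"jaw":0,"x":0,"y":0,"turn":0.018,"z":0.001},{"jaw":0,"x":0,"y":0,"turn":0.03,"z":0.001},{"jaw":0,"x":0,"y":0,"turn":0.03,"z":0.001},{"jaw":0,"x":0,"y":0,"turn":0.03,"z":0.001},{"jaw":0,"x":0,"y":0,"turn":0.03,"z":0.001}]' >/dev/null; python3 go.py 0.5755 0.1612 0.2185 2.26; python3 red.py
```

```text
shift [ 0.0085 -0.0014 -0.0143] yaw -0.3811 j6 2.102
turn -0.4203
t 30.5167 F [-0.22 -2.4   2.84] T [-0.294  0.098  0.174] pos [0.5742 0.1615 0.2164]
handle [291.5 164.7] 5358
```

```bash
python3 -m jog '[{"jaw":0,"x":0,"y":0.006,"turn":0.018,"z":0.001},{"jaw":0,"x":0,"y":0.006,"turn":0.03,"z":0.001},{"jaw":0,"x":0,"y":0.006,"turn":0.03,"z":0.001},{"jaw":0,"x":0,"y":0.006,"turn":0.03,"z":0.001},{"jaw":0,"x":0,"y":0.006,"turn":0.03,"z":0.001}]' >/dev/null; python3 go.py 0.5755 0.1612 0.2185 2.26
```

```text
shift [ 0.0085 -0.0034 -0.0155] yaw -0.5693 j6 2.289
turn -0.4503
t 30.9833 F [ 2.04  1.2  -0.47] T [ 0.346 -0.405  0.194] pos [0.5742 0.1615 0.2162]
```

```bash
python3 -m jog '[{"jaw":0,"x":0,"y":0,"turn":0.018,"z":0.001},{"jaw":0,"x":0,"y":0,"turn":0.03,"z":0.001},{"jaw":0,"x":0,"y":0,"turn":0.03,"z":0.001},{"jaw":0,"x":0,"y":0,"turn":0.03,"z":0.001},{"jaw":0,"x":0,"y":0,"turn":0.03,"z":0.001}]' >/dev/null; python3 go.py 0.5755 0.1612 0.2185 2.26; python3 red.py
```

```text
shift [ 0.0077 -0.0046 -0.0167] yaw -0.7577 j6 2.477
turn -0.4803
t 31.4 F [ 3.78  2.72 -1.85] T [ 0.583 -0.785  0.155] pos [0.5742 0.1615 0.216 ]
handle [291.6 163.6] 5229
```

The total is about 1.64 turns, and torque is still at the moving level. I'll regrip once more, half a turn back, aiming at the true crank angle so the pads seat flush.

```bash
python3 -m jog '[{"jaw":45,"x":0,"y":0,"turn":0,"z":0},{"jaw":45,"x":0,"y":0,"turn":0,"z":0},{"jaw":45,"x":0,"y":0,"turn":0,"z":0},{"jaw":45,"x":0,"y":0,"turn":-0.015,"z":0},{"jaw":45,"x":0,"y":0,"turn":-0.03,"z":0}]' >/dev/null
python3 -m jog '[{"jaw":45,"x":0,"y":0,"turn":-0.0195,"z":0},{"jaw":45,"x":0,"y":0,"turn":-0.039,"z":0},{"jaw":45,"x":0,"y":0,"turn":-0.0585,"z":0},{"jaw":45,"x":0,"y":0,"turn":-0.078,"z":0},{"jaw":45,"x":0,"y":0,"turn":-0.0975,"z":0}]' >/dev/null
python3 -m jog '[{"jaw":45,"x":0,"y":0,"turn":-0.0195,"z":0},{"jaw":45,"x":0,"y":0,"turn":-0.039,"z":0},{"jaw":45,"x":0,"y":0,"turn":-0.0585,"z":0},{"jaw":45,"x":0,"y":0,"turn":-0.078,"z":0},{"jaw":45,"x":0,"y":0,"turn":-0.0975,"z":0}]' >/dev/null
python3 -m jog '[{"jaw":45,"x":0,"y":0,"turn":-0.0195,"z":0},{"jaw":45,"x":0,"y":0,"turn":-0.039,"z":0},{"jaw":45,"x":0,"y":0,"turn":-0.0585,"z":0},{"jaw":45,"x":0,"y":0,"turn":-0.078,"z":0},{"jaw":45,"x":0,"y":0,"turn":-0.0975,"z":0}]' >/dev/null
python3 -m jog '[{"jaw":45,"x":0,"y":0,"turn":-0.0195,"z":0},{"jaw":45,"x":0,"y":0,"turn":-0.039,"z":0},{"jaw":45,"x":0,"y":0,"turn":-0.0585,"z":0},{"jaw":45,"x":0,"y":0,"turn":-0.078,"z":0},{"jaw":45,"x":0,"y":0,"turn":-0.0975,"z":0}]' >/dev/null
python3 go.py 0.5755 0.1612 0.2155 2.459; python3 red.py
```

```text
shift [0.0005 0.0117 0.0066] yaw 1.8849 j6 -0.166
turn -0.0914
t 33.5333 F [ 0.25 -0.52 -0.02] T [0.007 0.05  0.029] pos [0.5738 0.1606 0.2165]
handle [5.38e+02 4.00e-01] 5
```

```bash
python3 -m jog '[{"jaw":45,"x":0,"y":0.011,"turn":-0.0195,"z":0.005},{"jaw":45,"x":0,"y":0.011,"turn":-0.039,"z":0.005},{"jaw":45,"x":0,"y":0.011,"turn":-0.0585,"z":0.005},{"jaw":45,"x":0,"y":0.011,"turn":-0.078,"z":0.005},{"jaw":45,"x":0,"y":0.011,"turn":-0.0915,"z":0.005}]' >/dev/null
python3 -m jog '[{"jaw":0,"x":0,"y":0,"turn":0,"z":0},{"jaw":0,"x":0,"y":0,"turn":0,"z":0},{"jaw":0,"x":0,"y":0,"turn":0,"z":0},{"jaw":0,"x":0,"y":0,"turn":0,"z":0},{"jaw":0,"x":0,"y":0,"turn":0,"z":0}]' 120 ; python3 go.py 0.5755 0.1612 0.2155 2.459
```

```text
time_s: 34.42
position: [0.5754, 0.1612, 0.2161]
ee_rot: [0.338, 0.941, -0.0, -0.0]
wrist_force: [-3.0, -3.0, 3.8]
opening: 0.0278
grip_force: 118.5
shift [-0.0007  0.0003  0.0043] yaw 2.4524 j6 -0.732
turn -0.001
t 34.4167 F [-3.01 -3.03  3.8 ] T [-0.396  0.664  0.072] pos [0.5754 0.1612 0.2161]
```

```bash
python3 -m jog '[{"jaw":0,"x":0,"y":-0.01,"turn":0.018,"z":0.001},{"jaw":0,"x":0,"y":-0.01,"turn":0.036,"z":0.002},{"jaw":0,"x":0,"y":-0.01,"turn":0.04,"z":0.002},{"jaw":0,"x":0,"y":-0.01,"turn":0.04,"z":0.002},{"jaw":0,"x":0,"y":-0.01,"turn":0.04,"z":0.002}]' >/dev/null; python3 go.py 0.5755 0.1612 0.2155 2.459
```

```text
shift [-0.0004  0.0028  0.0024] yaw 2.2032 j6 -0.485
turn -0.0407
t 34.8333 F [0.02 1.5  4.53] T [0.254 0.079 0.236] pos [0.5751 0.161  0.2159]
```

```bash
python3 -m jog '[{"jaw":0,"x":0,"y":0,"turn":0.018,"z":0.001},{"jaw":0,"x":0,"y":0,"turn":0.03,"z":0.0015},{"jaw":0,"x":0,"y":0,"turn":0.03,"z":0.0015},{"jaw":0,"x":0,"y":0,"turn":0.03,"z":0.0015},{"jaw":0,"x":0,"y":0,"turn":0.03,"z":0.0015}]' >/dev/null; python3 go.py 0.5755 0.1612 0.2155 2.459
```

```text
shift [0.0006 0.0028 0.0013] yaw 2.0157 j6 -0.297
turn -0.0705
t 35.25 F [0.45 2.51 4.68] T [ 0.538 -0.061  0.121] pos [0.5752 0.1609 0.2157]
```

I'll check the actual sink from the saved scene picture by comparing the handle's top with its known place.

```bash
python3 - <<'E'
from h import *
h=lambda f:cv2.imread(f'pics/{f}.png')
p0=np.array([.5755+.068*np.cos(.448),.1612+.068*np.sin(.448),0])
for z in (.264,.274,.284): print(z,np.round(proj('scene',p0+[0,0,z]),1), 'red bottom', np.round(proj('scene',p0+[0,0,z-.064]),1))
im=h('s5').astype(int); m=((im[...,2]>100)&(im[...,2]-im[...,0]>50)&(im[...,2]-im[...,1]>50)).astype(np.uint8)
n,l,st,c=cv2.connectedComponentsWithStats(m[100:200,350:440]); print(st[1:],c[1:])
k=im[120:170,390:425]; 
for y in range(128,150,1): print(y,[tuple(im[y,x,::-1]) for x in (396,400,404)])
E
```

```text
0.264 [397.9 180.9] red bottom [394.7 203.2]
0.274 [398.4 177.3] red bottom [395.2 199.8]
0.284 [398.9 173.6] red bottom [395.6 196.4]
[[ 42  75  12  25 220]] [[47.4        87.39090909]]
128 [(np.int64(126), np.int64(136), np.int64(140)), (np.int64(126), np.int64(136), np.int64(140)), (np.int64(126), np.int64(136), np.int64(140))]
129 [(np.int64(126), np.int64(135), np.int64(140)), (np.int64(125), np.int64(135), np.int64(139)), (np.int64(127), np.int64(137), np.int64(141))]
130 [(np.int64(124), np.int64(133), np.int64(138)), (np.int64(126), np.int64(136), np.int64(140)), (np.int64(127), np.int64(137), np.int64(140))]
131 [(np.int64(122), np.int64(130), np.int64(137)), (np.int64(125), np.int64(133), np.int64(138)), (np.int64(127), np.int64(136), np.int64(140))]
132 [(np.int64(121), np.int64(127), np.int64(136)), (np.int64(123), np.int64(130), np.int64(137)), (np.int64(128), np.int64(137), np.int64(141))]
133 [(np.int64(120), np.int64(125), np.int64(135)), (np.int64(121), np.int64(127), np.int64(137)), (np.int64(130), np.int64(138), np.int64(145))]
134 [(np.int64(119), np.int64(124), n
[... 1598 characters left out ...]
(126), np.int64(136)), (np.int64(121), np.int64(126), np.int64(136)), (np.int64(120), np.int64(126), np.int64(136))]
146 [(np.int64(122), np.int64(126), np.int64(137)), (np.int64(120), np.int64(124), np.int64(135)), (np.int64(120), np.int64(125), np.int64(135))]
147 [(np.int64(122), np.int64(127), np.int64(136)), (np.int64(121), np.int64(125), np.int64(135)), (np.int64(121), np.int64(125), np.int64(136))]
148 [(np.int64(123), np.int64(128), np.int64(138)), (np.int64(120), np.int64(124), np.int64(134)), (np.int64(122), np.int64(126), np.int64(136))]
149 [(np.int64(122), np.int64(127), np.int64(138)), (np.int64(121), np.int64(125), np.int64(136)), (np.int64(121), np.int64(126), np.int64(136))]
```

```bash
python3 -m jog '[{"jaw":0,"x":0,"y":0.004,"turn":0.018,"z":0.001},{"jaw":0,"x":0,"y":0.004,"turn":0.03,"z":0.0015},{"jaw":0,"x":0,"y":0.004,"turn":0.03,"z":0.0015},{"jaw":0,"x":0,"y":0.004,"turn":0.03,"z":0.0015},{"jaw":0,"x":0,"y":0.004,"turn":0.03,"z":0.0015}]' >/dev/null; python3 go.py 0.5755 0.1612 0.2155 2.459
```

```text
shift [ 0.0006  0.0016 -0.0003] yaw 1.827 j6 -0.108
turn -0.1006
t 35.6667 F [-1.37  2.2   5.12] T [0.396 0.12  0.092] pos [0.5753 0.161  0.2155]
```

The picture agrees with a sink of 8 to 10 mm at that time, so the screw is following. I'll keep going with small strokes.

```bash
python3 -m jog '[{"jaw":0,"x":0,"y":0.002,"turn":0.018,"z":0.001},{"jaw":0,"x":0,"y":0.002,"turn":0.025,"z":0.001},{"jaw":0,"x":0,"y":0.002,"turn":0.025,"z":0.001},{"jaw":0,"x":0,"y":0.002,"turn":0.025,"z":0.001},{"jaw":0,"x":0,"y":0.002,"turn":0.025,"z":0.001}]' >/dev/null; python3 go.py 0.5755 0.1612 0.2155 2.459
```

```text
shift [ 0.0009  0.0008 -0.0014] yaw 1.67 j6 0.049
turn -0.1256
t 36.0833 F [-1.85  2.16  6.41] T [0.349 0.315 0.158] pos [0.5754 0.1611 0.2153]
```

```bash
python3 -m jog '[{"jaw":0,"x":0,"y":0,"turn":0.018,"z":0.001},{"jaw":0,"x":0,"y":0,"turn":0.025,"z":0.001},{"jaw":0,"x":0,"y":0,"turn":0.025,"z":0.001},{"jaw":0,"x":0,"y":0,"turn":0.025,"z":0.001},{"jaw":0,"x":0,"y":0,"turn":0.025,"z":0.001}]' >/dev/null; python3 go.py 0.5755 0.1612 0.2155 2.459
```

```text
shift [ 0.0009  0.0006 -0.0028] yaw 1.513 j6 0.206
turn -0.1506
t 36.5 F [-1.05  1.25  5.27] T [0.364 0.267 0.203] pos [0.5754 0.1611 0.2151]
```

```bash
python3 -m jog '[{"jaw":0,"x":0,"y":0,"turn":0.018,"z":0.001},{"jaw":0,"x":0,"y":0,"turn":0.036,"z":0.002},{"jaw":0,"x":0,"y":0,"turn":0.04,"z":0.002},{"jaw":0,"x":0,"y":0,"turn":0.04,"z":0.002},{"jaw":0,"x":0,"y":0,"turn":0.04,"z":0.002}]' >/dev/null; python3 go.py 0.5755 0.1612 0.2155 2.459
```

```text
shift [ 0.0006  0.0003 -0.0045] yaw 1.2622 j6 0.457
turn -0.1905
t 36.9167 F [-1.64  2.75  5.4 ] T [0.37  0.302 0.407] pos [0.5754 0.1611 0.2148]
```

```bash
python3 -m jog '[{"jaw":0,"x":0,"y":0,"turn":0.018,"z":0.001},{"jaw":0,"x":0,"y":0,"turn":0.025,"z":0.001},{"jaw":0,"x":0,"y":0,"turn":0.025,"z":0.001},{"jaw":0,"x":0,"y":0,"turn":0.025,"z":0.001},{"jaw":0,"x":0,"y":0,"turn":0.025,"z":0.001}]' >/dev/null; python3 go.py 0.5755 0.1612 0.2155 2.459
```

```text
shift [ 0.0004  0.0001 -0.0053] yaw 1.1057 j6 0.613
turn -0.2154
t 37.3333 F [-1.38  2.09  5.81] T [0.389 0.264 0.569] pos [0.5755 0.1612 0.2147]
```

Torque has climbed from 0.2 to 0.41 to 0.57 N m, which is 8.4 N at the handle. I'll confirm with one more reading while holding still.

```bash
python3 red.py; python3 go.py 0.5755 0.1612 0.2155 2.459;python3 red.py >/dev/null; python3 go.py 0.5755 0.1612 0.2155 2.459
```

```text
handle [333.5 245.5] 2
shift [ 0.0004  0.0001 -0.0054] yaw 1.1057 j6 0.613
turn -0.2154
t 37.3833 F [-0.83  2.02  6.04] T [0.362 0.195 0.551] pos [0.5755 0.1612 0.2147]
shift [ 0.0003  0.0001 -0.0052] yaw 1.1057 j6 0.613
turn -0.2154
t 37.4333 F [-1.15  3.01  5.93] T [0.457 0.278 0.537] pos [0.5755 0.1612 0.2147]Traceback (most recent call last):
  File "red.py", line 4, in <module>
    n,l,st,c=cv2.connectedComponentsWithStats(m); k=1+np.argmax(st[1:,4]); print('handle',c[k].round(1),st[k][4])
                                                      ~~~~~~~~~^^^^^^^^^^
    return _wrapfunc(a, 'argmax', axis=axis, out=out, **kwds)
    return bound(*args, **kwds)
ValueError: attempt to get argmax of an empty sequence
```

It holds at 8 N, so the bearing is home and below the damage limit. Now I'll wind back counter-clockwise.

```bash
python3 -m jog '[{"jaw":0,"x":0,"y":0,"turn":-0.019,"z":-0.001},{"jaw":0,"x":0,"y":0,"turn":-0.038,"z":-0.002},{"jaw":0,"x":0,"y":0,"turn":-0.057,"z":-0.003},{"jaw":0,"x":0,"y":0,"turn":-0.076,"z":-0.004},{"jaw":0,"x":0,"y":0,"turn":-0.095,"z":-0.005}]' >/dev/null; python3 go.py 0.5755 0.1612 0.2155 2.459
python3 -m jog '[{"jaw":0,"x":0,"y":0,"turn":-0.019,"z":-0.001},{"jaw":0,"x":0,"y":0,"turn":-0.038,"z":-0.002},{"jaw":0,"x":0,"y":0,"turn":-0.057,"z":-0.003},{"jaw":0,"x":0,"y":0,"turn":-0.076,"z":-0.004},{"jaw":0,"x":0,"y":0,"turn":-0.095,"z":-0.005}]' >/dev/null; python3 go.py 0.5755 0.1612 0.2155 2.459
```

```text
shift [ 0.0004  0.0013 -0.0035] yaw 1.7062 j6 0.013
turn -0.1198
t 37.85 F [-0.86  1.41  2.79] T [ 0.4    0.193 -0.209] pos [0.5753 0.1611 0.215 ]
shift [0.0001 0.0025 0.001 ] yaw 2.3027 j6 -0.584
turn -0.0249
t 38.2667 F [-1.6   1.95  5.11] T [ 0.376  0.207 -0.316] pos [0.5752 0.1609 0.2156]
```

```bash
python3 -m jog '[{"jaw":0,"x":0,"y":0,"turn":-0.019,"z":-0.001},{"jaw":0,"x":0,"y":0,"turn":-0.038,"z":-0.002},{"jaw":0,"x":0,"y":0,"turn":-0.057,"z":-0.003},{"jaw":0,"x":0,"y":0,"turn":-0.076,"z":-0.004},{"jaw":0,"x":0,"y":0,"turn":-0.095,"z":-0.005}]' >/dev/null; python3 go.py 0.5755 0.1612 0.2155 2.459
python3 -m jog '[{"jaw":0,"x":0,"y":0,"turn":-0.019,"z":-0.001},{"jaw":0,"x":0,"y":0,"turn":-0.038,"z":-0.002},{"jaw":0,"x":0,"y":0,"turn":-0.057,"z":-0.003},{"jaw":0,"x":0,"y":0,"turn":-0.076,"z":-0.004},{"jaw":0,"x":0,"y":0,"turn":-0.095,"z":-0.005}]' >/dev/null; python3 go.py 0.5755 0.1612 0.2155 2.459
```

```text
shift [-0.0015  0.0028  0.0054] yaw 2.8996 j6 -1.181
turn 0.0701
t 38.6833 F [-1.66  2.05  3.94] T [ 0.334  0.209 -0.281] pos [0.5752 0.1609 0.2163]
shift [-0.0031  0.0022  0.0097] yaw -2.7868 j6 -1.778
turn 0.1651
t 39.1 F [-1.5   3.13  4.41] T [ 0.284  0.147 -0.3  ] pos [0.5752 0.1607 0.217 ]
```

```bash
python3 -m jog '[{"jaw":0,"x":0,"y":0,"turn":-0.019,"z":-0.001},{"jaw":0,"x":0,"y":0,"turn":-0.038,"z":-0.002},{"jaw":0,"x":0,"y":0,"turn":-0.057,"z":-0.003},{"jaw":0,"x":0,"y":0,"turn":-0.076,"z":-0.004},{"jaw":0,"x":0,"y":0,"turn":-0.095,"z":-0.005}]' >/dev/null
python3 -m jog '[{"jaw":0,"x":0,"y":0,"turn":-0.019,"z":-0.001},{"jaw":0,"x":0,"y":0,"turn":-0.038,"z":-0.002},{"jaw":0,"x":0,"y":0,"turn":-0.057,"z":-0.003},{"jaw":0,"x":0,"y":0,"turn":-0.075,"z":-0.004},{"jaw":0,"x":0,"y":0,"turn":-0.075,"z":-0.004}]' >/dev/null; python3 go.py 0.5755 0.1612 0.218 0
python3 -m jog '[{"jaw":45,"x":0,"y":0,"turn":0,"z":0},{"jaw":45,"x":0,"y":0,"turn":0,"z":0},{"jaw":45,"x":0,"y":0,"turn":0,"z":0},{"jaw":45,"x":0,"y":0,"turn":0.015,"z":0},{"jaw":45,"x":0,"y":0,"turn":0.03,"z":0}]' >/dev/null; python3 go.py 0.5755 0.1612 0.218 0
```

```text
shift [-0.0042 -0.0007  0.0009] yaw -1.7223 j6 -2.842
turn -0.2741
t 39.9333 F [-0.58  1.79  3.56] T [0.134 0.088 0.03 ] pos [0.5753 0.1606 0.2181]
shift [-0.0049 -0.0001 -0.0011] yaw -1.9186 j6 -2.646
turn -0.3054
t 40.35 F [ 0.55  0.14 -1.  ] T [-0.012  0.061 -0.028] pos [0.5752 0.1605 0.2178]
```

```bash
python3 -m jog '[{"jaw":45,"x":0,"y":0,"turn":0.0195,"z":0},{"jaw":45,"x":0,"y":0,"turn":0.039,"z":0},{"jaw":45,"x":0,"y":0,"turn":0.0585,"z":0},{"jaw":45,"x":0,"y":0,"turn":0.078,"z":0},{"jaw":45,"x":0,"y":0,"turn":0.0975,"z":0}]' >/dev/null
python3 -m jog '[{"jaw":45,"x":0,"y":0,"turn":0.0195,"z":0},{"jaw":45,"x":0,"y":0,"turn":0.039,"z":0},{"jaw":45,"x":0,"y":0,"turn":0.0585,"z":0},{"jaw":45,"x":0,"y":0,"turn":0.078,"z":0},{"jaw":45,"x":0,"y":0,"turn":0.0975,"z":0}]' >/dev/null
python3 -m jog '[{"jaw":45,"x":0,"y":0,"turn":0.0195,"z":0},{"jaw":45,"x":0,"y":0,"turn":0.039,"z":0},{"jaw":45,"x":0,"y":0,"turn":0.0585,"z":0},{"jaw":45,"x":0,"y":0,"turn":0.078,"z":0},{"jaw":45,"x":0,"y":0,"turn":0.0975,"z":0}]' >/dev/null
python3 -m jog '[{"jaw":45,"x":0,"y":0,"turn":0.0195,"z":0},{"jaw":45,"x":0,"y":0,"turn":0.039,"z":0},{"jaw":45,"x":0,"y":0,"turn":0.0585,"z":0},{"jaw":45,"x":0,"y":0,"turn":0.078,"z":0},{"jaw":45,"x":0,"y":0,"turn":0.0975,"z":0}]' >/dev/null; python3 go.py 0.5755 0.1612 0.218 1.419
```

```text
shift [ 0.0037  0.003  -0.0008] yaw 1.9125 j6 -0.194
turn 0.0785
t 42.0167 F [-0.13  0.29  0.5 ] T [-0.054 -0.026 -0.021] pos [0.5753 0.1605 0.2179]
```

```bash
python3 -m jog '[{"jaw":45,"x":0.004,"y":0.003,"turn":0.0195,"z":0},{"jaw":45,"x":0.004,"y":0.003,"turn":0.039,"z":0},{"jaw":45,"x":0.004,"y":0.003,"turn":0.0585,"z":0},{"jaw":45,"x":0.004,"y":0.003,"turn":0.078,"z":0},{"jaw":45,"x":0.004,"y":0.003,"turn":0.0785,"z":0}]' >/dev/null
python3 -m jog '[{"jaw":0,"x":0,"y":0,"turn":0,"z":0},{"jaw":0,"x":0,"y":0,"turn":0,"z":0},{"jaw":0,"x":0,"y":0,"turn":0,"z":0},{"jaw":0,"x":0,"y":0,"turn":0,"z":0},{"jaw":0,"x":0,"y":0,"turn":0,"z":0}]' 120; python3 go.py 0.5755 0.1612 0.218 1.419; python3 red.py
```

```text
time_s: 42.85
position: [0.5756, 0.1614, 0.2186]
ee_rot: [0.756, 0.655, -0.0, -0.0]
wrist_force: [-0.6, -0.2, 1.5]
opening: 0.028
grip_force: 119.1
shift [-0.0014 -0.0002  0.0038] yaw 1.4272 j6 0.293
turn 0.0013
t 42.85 F [-0.56 -0.2   1.5 ] T [-0.096  0.272  0.032] pos [0.5756 0.1614 0.2186]
handle [309.9 168.7] 5088
```

Flush, with the handle at 310. I'll unwind about 0.4 turn more.

```bash
python3 -m jog '[{"jaw":0,"x":0,"y":0,"turn":-0.019,"z":-0.001},{"jaw":0,"x":0,"y":0,"turn":-0.038,"z":-0.002},{"jaw":0,"x":0,"y":0,"turn":-0.057,"z":-0.003},{"jaw":0,"x":0,"y":0,"turn":-0.076,"z":-0.004},{"jaw":0,"x":0,"y":0,"turn":-0.095,"z":-0.005}]' >/dev/null
python3 -m jog '[{"jaw":0,"x":0,"y":0,"turn":-0.019,"z":-0.001},{"jaw":0,"x":0,"y":0,"turn":-0.038,"z":-0.002},{"jaw":0,"x":0,"y":0,"turn":-0.057,"z":-0.003},{"jaw":0,"x":0,"y":0,"turn":-0.076,"z":-0.004},{"jaw":0,"x":0,"y":0,"turn":-0.095,"z":-0.005}]' >/dev/null; python3 go.py 0.5755 0.1612 0.218 1.419
python3 -m jog '[{"jaw":0,"x":0,"y":0,"turn":-0.019,"z":-0.001},{"jaw":0,"x":0,"y":0,"turn":-0.038,"z":-0.002},{"jaw":0,"x":0,"y":0,"turn":-0.057,"z":-0.003},{"jaw":0,"x":0,"y":0,"turn":-0.076,"z":-0.004},{"jaw":0,"x":0,"y":0,"turn":-0.095,"z":-0.005}]' >/dev/null
python3 -m jog '[{"jaw":0,"x":0,"y":0,"turn":-0.019,"z":-0.001},{"jaw":0,"x":0,"y":0,"turn":-0.038,"z":-0.002},{"jaw":0,"x":0,"y":0,"turn":-0.057,"z":-0.003},{"jaw":0,"x":0,"y":0,"turn":-0.076,"z":-0.004},{"jaw":0,"x":0,"y":0,"turn":-0.095,"z":-0.005}]' >/dev/null; python3 go.py 0.5755 0.1612 0.218 1.419; python3 red.py
```

```text
shift [-0.0019  0.0004  0.0122] yaw 2.6257 j6 -0.906
turn 0.1921
t 43.7333 F [-2.61 -0.62  1.86] T [-0.179  0.495 -0.261] pos [0.5752 0.1613 0.2198]
shift [-0.0028  0.0003  0.0211] yaw -2.4639 j6 -2.1
turn 0.382
t 44.5667 F [-2.34 -2.73  1.81] T [-0.366  0.461 -0.23 ] pos [0.5752 0.1609 0.2212]
handle [310.6 169.8] 5196
```

```bash
python3 -m jog '[{"jaw":50,"x":0,"y":0,"turn":0,"z":0},{"jaw":50,"x":0,"y":0,"turn":0,"z":0},{"jaw":50,"x":0,"y":0,"turn":0,"z":0},{"jaw":50,"x":0,"y":0,"turn":0,"z":-0.05},{"jaw":50,"x":0,"y":0,"turn":0,"z":-0.15}]'
python3 -m jog '[{"jaw":50,"x":0,"y":0,"turn":0,"z":-0.2},{"jaw":50,"x":0,"y":0,"turn":0,"z":-0.4},{"jaw":50,"x":0,"y":0,"turn":0,"z":-0.6},{"jaw":50,"x":0,"y":0,"turn":0,"z":-0.7},{"jaw":50,"x":0,"y":0,"turn":0,"z":-0.7}]'
python3 - <<'E'
from h import *
im=cv2.cvtColor(cams.snapshot('wrist'),cv2.COLOR_RGB2BGR); s=cv2.cvtColor(cams.snapshot('scene'),cv2.COLOR_RGB2BGR)[130:280,310:430]
cv2.imwrite('pics/m6.png',np.hstack([cv2.resize(im,(400,300)),cv2.resize(s,(380,300),interpolation=cv2.INTER_CUBIC)[:, :]]))
E
```

```text
time_s: 45.03
position: [0.5747, 0.1615, 0.2422]
ee_rot: [-0.33, 0.944, 0.0, -0.002]
wrist_force: [-0.1, -0.4, -0.4]
opening: 0.0497
grip_force: 0.0
time_s: 45.45
position: [0.5774, 0.1619, 0.355]
ee_rot: [-0.33, 0.944, -0.001, 0.005]
wrist_force: [0.5, 0.7, 0.5]
opening: 0.0501
grip_force: 0.0
```

View pics/m6.png

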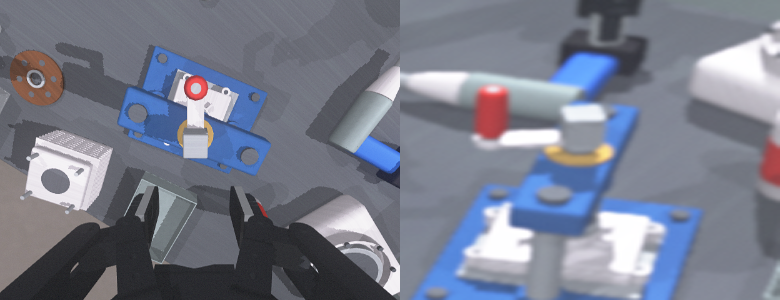

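The crank sits level and low on the collar, at (580,130) in the scene crop, and the gripper is clear of it. Handing in.

```bash
python3 -c "
from bench import r; print(r.sign_off())"
```

```text
the job is handed in; nothing more can be done
None
```

I fitted the crank fully down on the square, wound it until the bearing bottomed at about 8 N at the handle (limit 11 N), backed it off about 0.9 turn and let go, leaving the crank on the screw; the hand-in gave no verdict, the bearing was hidden from the camera so "home" is by feel, and the crank slipped about 0.2 rad in the grip partway.

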